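# Make up a welding-class kit: cut tubes and poured nuts

### The arm

A 6-joint arm with a two-finger parallel gripper is mounted at the origin on the work surface. World frame = base frame: x ahead of the robot, y to its left, z up, the work surface at z = 0. Lengths are in mm, angles in rad, forces in N, time in s.
With the tool pointing down it reaches from about 300 to 850 mm from the base axis. Payload 5.4 kg.
Tool frame: the origin (TCP) lies at the very end of the fingers, on their centre line; the grasp point (between the pads) lies 19 mm behind it; z points along the fingers, x is the direction in which the jaws open and shut, and the axes are right-handed (so a half turn about z gives the same grasp; the last joint's range is limited). The gripper opens to 85 mm and grips with 20 to 120 N. Pads are 22 mm wide; open, the fingers measure 114 mm over their backs; the gripper's body (76 mm by 85 mm) begins 54 mm behind the grasp point. The pads swing forward as they close: fully open they stand 13 mm farther back than shut.
Start: joints at [1.119, 0.158, 1.597, -0, 1.386, -0.21], TCP at [137.695, 558.253, 231.299] pointing down, gripper open.
Joint ranges: [-2.91, 2.91], [-0.94, 2.29], [0.18, 2.7], [-1.29, 4.43], [0.17, 2.64], [-3, 3]. Speed limits (rad/s): [2.57, 2.57, 3.14, 3.14, 3.14, 3.14].

### API

Orientations are given as a rotation vector (axis times angle).
In Python, from rig import state, snapshot, sign_off gives the robot as it stands.
- The arm moves only by the shell command python3 -m jog 'ROWS' [FORCE]. ROWS is text: rows parted by semicolons, each of 7 numbers parted by spaces: the turn, a rotation vector about the tool's x, y, z in units of 90 degrees (1.0 is 90 degrees), then the shift along the tool's x, y, z in units of 40 cm (1.0 is 40 cm), then the opening, from -1 (shut) to 1 (fully open), so that 0 is half open. A call has 1 to 5 rows; each row shifts and turns the pose as measured when the row begins, along the tool's axes as they then stand; what a row does not reach is not made up. A row lasts 1/12 s, in which the tool goes at most 41.7 mm and 7.16 degrees, less where a joint would pass 70% of its speed; a pose out of reach is approached as far as the arm can. A call with a number of a shift or a turn outside -1 to 1 is refused whole. A call with a gripper value outside its range is refused whole. The fingers move at their own pace and stop on an object; FORCE is the grip in N (left out, the last holds). Time passes only in rows, so rows that do not move let the fingers close. It gives the time, the measured TCP pose, the force and the opening at its end, in the units of the state.
- state(): the state, without advancing time (a new reading comes with each control period).
- snapshot(name): name is "side" or "top" or "wrist"; returns a dict with "color" (384x512x3 uint8, red, green, blue), "depth" (384x512 float32, mm along the optical axis (not along the pixel's ray), 0 where there is no reading), "fx", "fy", "cx", "cy" (pixels), "pose" (4x4, takes a point from camera to world coordinates); the wrist camera has in their place "hand_eye" (4x4, takes a point from camera to tool coordinates, whose origin is the TCP and whose axes are the tool frame's). Camera axes: x right, y down, z forward; pixel columns grow to the right and rows downward; lengths in mm; the calibration is good to about 2 mm. The wrist camera is an equidistant fisheye: a pixel r from the principal point sees the ray r / f radians off the axis. A picture is of the moment at which its call begins: read the wrist's pose just before it.
- sign_off(): hands the job in, once; it reports no verdict.
The state is a dict: "t": time; "q": joint angles; "qd": joint speeds; "effort": joint torques, N m; "eef_pos": TCP position; "tcp_rot": TCP orientation; "force": force on the tool from outside, world axes, zero at the start; "torque": the same for the moment, N m; "finger_gap": opening from 0.0 (shut) to 1.0 (fully open).
Only numpy, scipy, OpenCV 4.12 (cv2) and the standard library are available. Lean on these libraries where they do the work, as an engineer would, in place of code of your own. Each camera call takes 0.05 s, during which the arm holds its last target. There are 200 camera calls.

### The job

Make up the welding-class kit in the grey tote: lay every cut square tube from the saw's catch tray in the tote's big bay, and pour all the nuts from the cup into its small bay. When you have poured, stand the empty cup upright on its round rubber mat again, and leave the other things on the bench where they are.

Things in the scene. Friction and masses are not known exactly. Their poses are not given: they have to be found in the camera images.
- tube0: a saw-cut piece of bare steel square tube, 80 long, 30 by 30 mm in section, about 0.18 kg; origin at its middle, x along its length (15 mm from each side face). Starts lying in the saw's catch tray; there are 3 to 5 pieces
- tube1: a saw-cut piece of bare steel square tube, 80 long, 30 by 30 mm in section, about 0.18 kg; origin at its middle, x along its length (15 mm from each side face). Starts lying in the saw's catch tray; there are 3 to 5 pieces
- tube2: a saw-cut piece of bare steel square tube, 80 long, 30 by 30 mm in section, about 0.18 kg; origin at its middle, x along its length (15 mm from each side face). Starts lying in the saw's catch tray; there are 3 to 5 pieces
- tube3: a saw-cut piece of bare steel square tube, 80 long, 30 by 30 mm in section, about 0.18 kg; origin at its middle, x along its length (15 mm from each side face). Starts lying in the saw's catch tray; there are 3 to 5 pieces
- tube4: a saw-cut piece of bare steel square tube, 80 long, 30 by 30 mm in section, about 0.18 kg; origin at its middle, x along its length (15 mm from each side face). Starts lying in the saw's catch tray; there are 3 to 5 pieces
- nut0: a steel hex nut, 21 mm across its flats, 24 mm across its corners, 13 mm thick, 25 g; origin at its middle, z along its hole's axis. Starts inside the cup; there are 4 to 6 nuts
- nut1: a steel hex nut, 21 mm across its flats, 24 mm across its corners, 13 mm thick, 25 g; origin at its middle, z along its hole's axis. Starts inside the cup; there are 4 to 6 nuts
- nut2: a steel hex nut, 21 mm across its flats, 24 mm across its corners, 13 mm thick, 25 g; origin at its middle, z along its hole's axis. Starts inside the cup; there are 4 to 6 nuts
- nut3: a steel hex nut, 21 mm across its flats, 24 mm across its corners, 13 mm thick, 25 g; origin at its middle, z along its hole's axis. Starts inside the cup; there are 4 to 6 nuts
- nut4: a steel hex nut, 21 mm across its flats, 24 mm across its corners, 13 mm thick, 25 g; origin at its middle, z along its hole's axis. Starts inside the cup; there are 4 to 6 nuts
- nut5: a steel hex nut, 21 mm across its flats, 24 mm across its corners, 13 mm thick, 25 g; origin at its middle, z along its hole's axis. Starts inside the cup; there are 4 to 6 nuts
- cup: a plain round aluminium cup without a handle, about 0.12 kg plus nuts, 95 mm high, outside diameter 60 mm at the foot and 67 mm at the rim, wall 3 mm, bottom 4 mm thick, smooth inside so that nuts slide out once it is tipped about 130 degrees from upright; origin at the centre of its underside, z up through its mouth
- cup_rim (a point): centre of the cup's mouth, in the rim's plane, 95 mm above the cup's origin
- mat: a round black rubber mat fixed to the bench, diameter 110 mm, 4 mm thick, on which the cup stands at the start; origin at the centre of its underside
- saw: a cut-off saw with a chute and its catch tray, fixed; origin under the centre of the tray. The tray measures 226 (x) by 290 mm (y) outside with a floor 4 mm above the bench and a lip 12 mm above the bench, 3 mm thick. The chute ends just beyond the tray's +y edge (lowest point about 20 mm above the bench, at y = +165 mm; from there it rises away from the tray), the saw stands beyond it, from y = +227 mm, 140 to 330 mm high
- tote: a grey plastic tote, fixed, 200 (x) by 285 (y) by 60 mm high, walls and floor 5 mm, origin under its centre; a divider across it, 50 mm high and 5 mm thick, at y = +35.5 mm, parts it into a big bay on the -y side and a small bay on the +y side
- big_bay (a point): centre of the big bay's floor, 5 mm above the bench; the bay measures 190 (x) by 170 mm (y) inside; axes as the tote's
- small_bay (a point): centre of the small bay's floor, 5 mm above the bench; the bay measures 190 (x) by about 100 mm (y) inside; axes as the tote's
- discs: bystander: a flat stack of grinding discs, 96 mm across, 12 mm high, loose on the bench, origin under its centre
- tape: bystander: a tape measure standing on the bench, 70 by 35 by 62 mm high, loose, origin under its centre
- hammer: bystander: a hammer lying on the bench, 240 mm long, loose, origin under its middle, x along its handle
There are look-alikes about, which are no part of the job. There is more than one size of the cup; the one meant has the size given above.

How it is judged (in metres and radians):
On the way:
1. the cup is tipped past level with its mouth over the tote's small bay (angle between cup's own z axis and vertical above 1.5 rad and x of cup_rim in the frame of small_bay between -0.13 and 0.13 m and y of cup_rim in the frame of small_bay between -0.085 and 0.085 m and height (world z) of cup_rim above 0.04 m), for 0.2 s.
At the end, for the whole second after the job is handed in: every tube present rests with its middle inside the big bay and below its rim (under 55 mm above the bay's floor); every nut present rests inside the small bay; the cup stands upright (within 0.15 rad) on the mat, within 35 mm of its centre; all at rest (x of tube0 in the frame of big_bay between -0.095 and 0.095 m and y of tube0 in the frame of big_bay between -0.085 and 0.085 m and z of each of tube0, tube1, tube2, tube3, tube4 in the frame of big_bay below 0.055 m and linear speed of each of tube0, tube1, tube2, tube3, tube4, nut0, nut1, nut2, nut3, nut4, nut5, cup below 0.03 m/s and x of tube1 in the frame of big_bay between -0.095 and 0.095 m and y of tube1 in the frame of big_bay between -0.085 and 0.085 m and x of tube2 in the frame of big_bay between -0.095 and 0.095 m and y of tube2 in the frame of big_bay between -0.085 and 0.085 m and x of tube3 in the frame of big_bay between -0.095 and 0.095 m and y of tube3 in the frame of big_bay between -0.085 and 0.085 m and x of tube4 in the frame of big_bay between -0.095 and 0.095 m and y of tube4 in the frame of big_bay between -0.085 and 0.085 m and x of nut0 in the frame of small_bay between -0.095 and 0.095 m and y of nut0 in the frame of small_bay between -0.05 and 0.05 m and z of each of nut0, nut1, nut2, nut3, nut4, nut5 in the frame of small_bay below 0.045 m and x of nut1 in the frame of small_bay between -0.095 and 0.095 m and y of nut1 in the frame of small_bay between -0.05 and 0.05 m and x of nut2 in the frame of small_bay between -0.095 and 0.095 m and y of nut2 in the frame of small_bay between -0.05 and 0.05 m and x of nut3 in the frame of small_bay between -0.095 and 0.095 m and y of nut3 in the frame of small_bay between -0.05 and 0.05 m and x of nut4 in the frame of small_bay between -0.095 and 0.095 m and y of nut4 in the frame of small_bay between -0.05 and 0.05 m and x of nut5 in the frame of small_bay between -0.095 and 0.095 m and y of nut5 in the frame of small_bay between -0.05 and 0.05 m and angle between cup's own z axis and vertical below 0.15 rad and horizontal distance between cup and mat below 0.035 m and height (world z) of cup below 0.012 m); the robot touches nothing.
It fails at once if the discs is moved by more than 40 mm (distance of discs from where it was at the start of the episode above 0.04 m).
It fails at once if the tape is moved by more than 40 mm (distance of tape from where it was at the start of the episode above 0.04 m).
It fails at once if the hammer is moved by more than 40 mm (distance of hammer from where it was at the start of the episode above 0.04 m).
Of tube0, tube1, tube2, tube3, tube4 only 3 to 5 are there at a start; the rules pass over those that are not, and their reading is None.
Of nut3, nut4, nut5 only 1 to 3 are there at a start; the rules pass over those that are not, and their reading is None.
At some moment in a run one of tube0, tube1, tube2, tube3, tube4 may be knocked a few centimetres aside while the robot is not near it.
It also fails if it takes over 210 s, if anything falls off the work surface, if the arm or the gripper's body presses on something with over 40 N, if the wrist force passes 120 N, or if a joint passes its speed limit or range.

## Working session

There is one attempt and no reset: what is moved stays moved. The work goes in short steps, Python scripts to look and compute and a shell command to move; the robot and the scene stay as the last step left them, time stands still between calls to the robot, and variables do not carry over. Pictures are saved under pics/ and viewed, about 12 in all and at most 16, crops included, and the job is handed in when it is done.

```bash
ls; mkdir -p pics; cat > h.py <<'E'
import numpy as np,cv2
from rig import state,snapshot,sign_off
from scipy.spatial.transform import Rotation as R
def save(n,f):
    s=snapshot(n); cv2.imwrite(f'pics/{f}.png',s['color'][:,:,::-1]); np.savez(f'pics/{f}.npz',**s); return s
def world(s):
    v,u=np.mgrid[:384,:512]; d=s['depth']
    p=np.stack([(u-s['cx'])/s['fx']*d,(v-s['cy'])/s['fy']*d,d],-1)
    return p@s['pose'][:3,:3].T+s['pose'][:3,3]
E
python3 - <<'E'
from h import *
s=save('top','top0');print(s['pose'],s['fx'],s['cx'])
s=save('side','side0');print(s['pose'],s['fx'])
print(state())
a=cv2.imread('pics/top0.png');b=cv2.imread('pics/side0.png')
cv2.imwrite('pics/a.png',cv2.resize(a,(800,600)))
cv2.imwrite('pics/b.png',cv2.resize(b,(800,600)))
E
```

```text
pics
[[-2.05731424e-02 -9.94627518e-01  1.01453663e-01  4.51706621e+02]
 [-9.99599790e-01  1.84923610e-02 -2.14077804e-02  3.40942010e+01]
 [ 1.94166497e-02 -1.01853485e-01 -9.94609904e-01  1.22366481e+03]
 [ 0.00000000e+00  0.00000000e+00  0.00000000e+00  1.00000000e+00]] 480.0810797603737 252.62114808318884
[[ 9.15390722e-01 -3.06895508e-01  2.60528259e-01  2.64343923e+02]
 [-4.02564154e-01 -6.95609092e-01  5.95037892e-01 -7.48097033e+02]
 [-1.38863010e-03 -6.49571504e-01 -7.60299239e-01  1.06858086e+03]
 [ 0.00000000e+00  0.00000000e+00  0.00000000e+00  1.00000000e+00]] 437.3637282934605
{'t': 0.1, 'q': array([ 1.11889217e+00,  1.58952049e-01,  1.59809629e+00,  8.13261332e-06,
        1.38623961e+00, -2.10108841e-01]), 'qd': array([ 0.00083881, -0.00038711, -0.00450065, -0.00067356,  0.00043081,
        0.00042297]), 'effort': array([-6.81934234e-04, -3.96992075e+01, -3.32336998e+01, -3.25426490e-04,
        4.33250359e-03, -5.70453935e-06]), 'eef_pos': array([137.46146738, 557.76659502, 230.43948198]), 'tcp_rot': array([ 2.47256059e+00,  1.93685652e+00, -2.39768788e-03]), 'force': array([-0.12377337,  0.53818962,  0.1481798 ]), 'torque': array([-0.02736517,  0.01623509,  0.00944415]), 'finger_gap': 1.0031372002018282}
```

View pics/a.png

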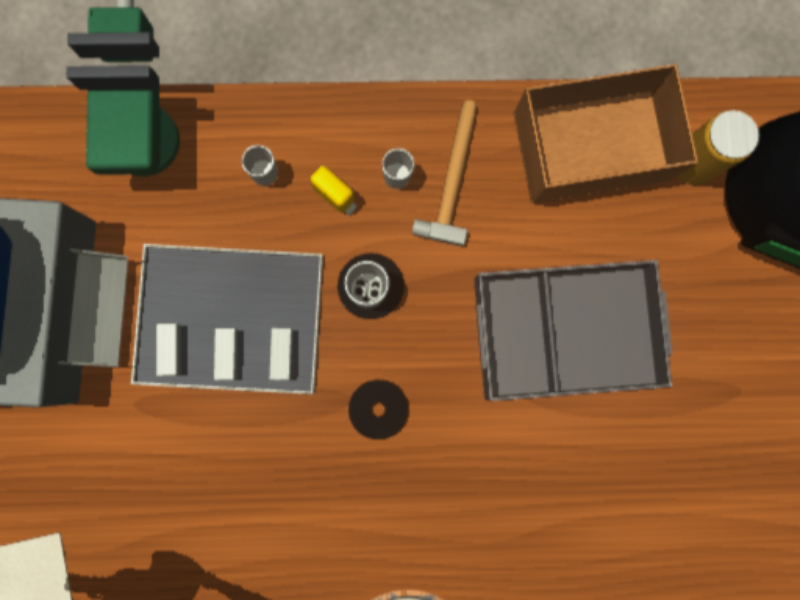

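View pics/b.png

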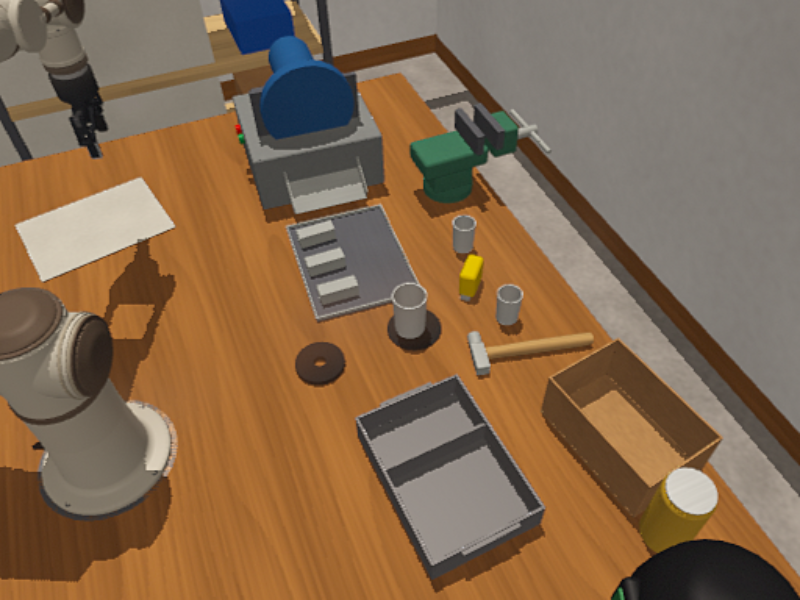

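Top view (800x600): three tubes lie in the tray at (167,350), (226,354) and (282,354). The cup with its nuts stands on the mat at (367,285), and the tote is at about (572,330) with its small bay on the left (+y). The discs are at (378,409), the hammer at (455,175), and the small look-alike cups at (259,163) and (398,167).

```bash
cat > m.py <<'E'
from h import *
def tubes(s,lo=22,hi=48,box=(300,600,150,520)):
    P=world(s); ok=(s['depth']>0)&(P[...,2]>lo)&(P[...,2]<hi)&(P[...,0]>box[0])&(P[...,0]<box[1])&(P[...,1]>box[2])&(P[...,1]<box[3])
    n,l,st,c=cv2.connectedComponentsWithStats(ok.astype(np.uint8))
    for i in range(1,n):
        if st[i,4]<60: continue
        q=P[l==i]; r=cv2.minAreaRect(q[:,:2].astype(np.float32)); print('blob',np.round(np.r_[q.mean(0),np.median(q[:,2]),r[0],r[1],r[2]],1),st[i,4])
E
python3 - <<'E'
from m import *
s=dict(np.load('pics/top0.npz')); P=world(s)
tubes(s)
k=.64
def pr(n,u,v): print(n,np.round(P[int(v*k),int(u*k)],0))
for n,u,v in [('tray BL',145,247),('tray TR',320,256),('bench',300,480),('mat',390,305),('cup in',367,285),('discs',395,409),('trayfloor',230,290),('bayS',515,330),('bayB',610,330)]: pr(n,u,v)
# cup rim
for n,b,lo,hi in [('cup',(400,620,50,200),85,110),('tote',(300,700,-420,-80),48,66),('disc',(250,400,0,150),8,20),('hammer',(480,900,-200,50),10,60)]:
    m=(s['depth']>0)&(P[...,2]>lo)&(P[...,2]<hi)&(P[...,0]>b[0])&(P[...,0]<b[1])&(P[...,1]>b[2])&(P[...,1]<b[3])
    q=P[m]; print(n,len(q),q.min(0).round(),q.max(0).round(),cv2.minAreaRect(q[:,:2].astype(np.float32)),cv2.minEnclosingCircle(q[:,:2].astype(np.float32)))
g=cv2.cvtColor(s['color'],cv2.COLOR_RGB2GRAY)
m=((g<48)&(abs(P[...,0]-520)<120)&(abs(P[...,1]-130)<120)); q=P[m&(P[...,2]<10)]; print('mat',len(q),cv2.minEnclosingCircle(q[:,:2].astype(np.float32)),np.median(q[:,2]))
E
```

```text
blob [540.1 463.6  35.6  35.4 541.  465.4  41.7 120.8  84.9] 873
blob [501.  370.1  33.3  33.8 500.7 371.1  79.2  32.    0.9] 450
blob [491.3 279.3  33.4  33.6 491.6 280.3  31.7  79.1  89.3] 431
blob [490.3 191.6  33.6  33.5 490.  192.3  31.   79.   87.2] 408
blob [449.9 514.8  35.6  35.  449.7 514.8   3.5  58.7  85.8] 105
tray BL [668. 415.   8.]
tray TR [650. 131.   8.]
bench [288. 165.  -2.]
mat [566.  17.   1.]
cup in [598.  55.  19.]
discs [399.  13.   6.]
trayfloor [596. 277.   4.]
bayS [ 521. -186.    2.]
bayB [ 518. -344.    0.]
cup 58 [560.  51.  86.] [620.  86. 104.] ((586.6483764648438, 71.70616149902344), (62.43157958984375, 26.375391006469727), 15.189496040344238) ((589.413818359375, 61.51997375488281), 31.27700424194336)
tote 1411 [ 412. -420.   48.] [ 625. -117.   66.] ((518.763671875, -270.25347900390625), (200.4825439453125, 301.0569763183594), 3.2394297122955322) ((518.9370727539062, -270.4462585449219), 173.36825561523438)
disc 502 [313.   1.   8.] [400.  86.  19.] ((356.7023010253906, 43.944034576416016), (85.01670837402344, 86.63069152832031), 88.99154663085938) ((356.69183349609375, 42.83905792236328), 59.7530517578125)
hammer 1852 [ 480. -200.   10.] [900.  50.  60.] ((692.4109497070312, -79.28755187988281), (249.2633056640625, 419.4880065917969), 87.03223419189453) ((692.190185546875, -120.54609680175781), 212.29629516601562)
mat 508 ((520.2711181640625, 50.21953201293945), 123.46632385253906) 4.349638590796417
```

```bash
cat > go.py <<'E'
# usage: go.py x y z [jaw_deg]  (tool down): prints needed turn/shift in jog units
import sys; from h import *
s=state(); T=R.from_rotvec(s['tcp_rot']); a=[float(v) for v in sys.argv[1:]]
d=T.inv().apply(np.array(a[:3])-s['eef_pos'])
print('pos',s['eef_pos'].round(1),'t',round(s['t'],1),'gap',round(s['finger_gap'],3),'F',s['force'].round(1),'q',s['q'].round(2))
if len(a)>3:
    c=np.radians(a[3]); G=R.from_matrix(np.array([[np.cos(c),np.sin(c),0],[np.sin(c),-np.cos(c),0],[0,0,-1]]).T)
    print('turn',((T.inv()*G).as_rotvec()/(np.pi/2)).round(3)); d2=G.inv().apply(np.array(a[:3])-s['eef_pos']); print('shift after turn',(d2/400).round(4))
print('shift',(d/400).round(4))
E
python3 - <<'E'
from m import *
s=dict(np.load('pics/top0.npz')); P=world(s)
m=(P[...,2]>85)&(P[...,2]<112)&(abs(P[...,0]-590)<60)&(abs(P[...,1]-60)<70)
q=P[m][:,:2].astype(np.float32); print('cup',cv2.minEnclosingCircle(q),cv2.fitEllipse(q))
m=(P[...,2]<14)&(P[...,2]>6.5)&(P[...,0]>420)&(P[...,0]<700)&(P[...,1]>115)&(P[...,1]<425);q=P[m][:,:2].astype(np.float32);print('tray',cv2.minAreaRect(q))
g=s['color'].max(2)
m=(g<50)&(abs(P[...,0]-585)<70)&(abs(P[...,1]-55)<70)&(P[...,2]<9)
q=P[m][:,:2].astype(np.float32);print('mat',len(q),cv2.minEnclosingCircle(q))
E
python3 go.py 501 370 150 90
python3 -m jog '0 0 -.0767 0.07 0.07 0 0;0 0 -.0767 .05 .09 0 0'; python3 go.py 501 370 150 90
```

```text
cup ((592.5626220703125, 52.88200378417969), 33.329261779785156) ((592.2723999023438, 52.93980407714844), (63.10001754760742, 63.12322235107422), 156.1185760498047)
tray ((568.924560546875, 277.772705078125), (291.5632019042969, 266.95965576171875), 86.38188934326172)
mat 532 ((597.6407470703125, 46.17977523803711), 52.828025817871094)
pos [137.5 557.8 230.4] t 0.1 gap 1.003 F [-0.1  0.5  0.1] q [ 1.12  0.16  1.6   0.    1.39 -0.21]
turn [-0.     0.001 -0.154]
shift after turn [-0.4694  0.9088  0.2011]
shift [-0.2378  0.9949  0.2011]
t: 0.27
eef_pos: [203.2, 591.4, 227.5]
tcp_rot: [2.208, 2.234, -0.016]
force: [0.6, 0.9, 1.1]
finger_gap: 0.752
pos [203.2 591.4 227.5] t 0.3 gap 0.752 F [0.6 0.9 1.1] q [ 1.05  0.3   1.44  0.    1.41 -0.54]
turn [-0.004  0.005  0.008]
shift after turn [-0.5535  0.7444  0.1937]
shift [-0.5609  0.7391  0.193 ]
```

```bash
python3 -m jog '0 0 0 -.06 .08 0 -0.2;0 0 0 -.06 .08 0 -0.2;0 0 0 -.06 .08 0 -0.2;0 0 0 -.06 .08 0 -0.2;0 0 0 -.06 .08 .02 -0.2' >/dev/null; python3 -m jog '0 0 0 -.06 .08 .02 -0.2;0 0 0 -.06 .08 .02 -0.2;0 0 0 -.06 .08 .02 -0.2;0 0 0 -.04 .05 .02 -0.2;0 0 0 0 0 0 -0.2'; python3 go.py 501 370 100 90
```

```text
t: 1.1
eef_pos: [494.5, 379.5, 175.4]
tcp_rot: [2.2, 2.24, -0.035]
force: [-0.6, -0.6, -0.5]
finger_gap: 0.4
pos [494.5 379.5 175.4] t 1.1 gap 0.4 F [-0.6 -0.6 -0.5] q [ 0.47  0.34  1.49 -0.01  1.33 -1.12]
turn [-0.009  0.011  0.011]
shift after turn [-0.0239  0.0162  0.1885]
shift [-0.0211  0.0186  0.1886]
```

```bash
python3 - <<'E'
from m import *
s=save('top','top1'); tubes(s,box=(300,600,150,420),lo=25,hi=40)
save('wrist','w1')
E
```

```text
blob [5.009e+02 3.704e+02 3.350e+01 3.360e+01 5.009e+02 3.709e+02 7.930e+01
 3.240e+01 4.000e-01] 436
blob [491.2 279.8  33.7  34.  491.6 280.2  31.2  78.9  88.9] 418
blob [490.4 191.7  33.7  33.8 489.8 191.8  30.3  79.1  89.3] 397
```

```bash
python3 -m jog '-.009 .011 .011 -.022 .017 .06 .15;0 0 0 0 0 .06 .15;0 0 0 0 0 .06 .15;0 0 0 0 0 0 .15'; python3 go.py 501 370.5 7 90
```

```text
t: 1.53
eef_pos: [496.6, 379.3, 106.5]
tcp_rot: [-2.21, -2.228, -0.014]
force: [-1.1, -0.6, -1.5]
finger_gap: 0.575
pos [496.6 379.3 106.5] t 1.5 gap 0.575 F [-1.1 -0.6 -1.5] q [ 0.46  0.4   1.57  0.01  1.17 -1.13]
turn [ 0.003 -0.006  0.005]
shift after turn [-0.022   0.0111  0.2488]
shift [-0.0243  0.0099  0.2486]
```

```bash
python3 -m jog '0.003 -.006 0.005 -.024 .01 .06 .15;0 0 0 0 0 .06 .15;0 0 0 0 0 .03 .15;0 0 0 0 0 0 .15'; python3 go.py 501 370.5 7 90
```

```text
t: 1.87
eef_pos: [498.8, 376.0, 50.0]
tcp_rot: [2.213, 2.23, 0.007]
force: [0.2, 0.1, -0.4]
finger_gap: 0.573
pos [498.8 376.   50. ] t 1.9 gap 0.573 F [ 0.2  0.1 -0.4] q [ 0.45  0.47  1.59  0.    1.08 -1.13]
turn [ 0.002 -0.002  0.005]
shift after turn [-0.0138  0.0055  0.1075]
shift [-0.0141  0.005   0.1075]
```

```bash
python3 -m jog '0 0 0.005 -.02 .008 .02 .15;0 0 0 -.004 .002 .035 .15;0 0 0 0 0 .035 .15;0 0 0 0 0 .03 .15'; python3 go.py 501 370.5 7 90
```

```text
t: 2.2
eef_pos: [507.4, 370.0, 6.7]
tcp_rot: [2.216, 2.22, 0.026]
force: [-0.1, -0.4, -0.7]
finger_gap: 0.578
pos [507.4 370.    6.7] t 2.2 gap 0.578 F [-0.1 -0.4 -0.7] q [ 0.44  0.54  1.6   0.    0.99 -1.14]
turn [ 0.009 -0.005  0.001]
shift after turn [ 0.0012 -0.016  -0.0006]
shift [ 0.0012 -0.016  -0.0009]
```

```bash
python3 -m jog '0 0 0 0 0 -.002 -1;0 0 0 0 0 0 -1;0 0 0 0 0 0 -1;0 0 0 0 0 0 -1;0 0 0 0 0 0 -1' 50;  python3 -m jog '0 0 0 0 0 -.1 -1;0 0 0 0 0 -.1 -1;0 0 0 0 0 -.1 -1;0 0 0 0 0 -.05 -1;0 0 0 0 0 0 -1'; python3 go.py 522 -270 140 93
```

```text
t: 2.62
eef_pos: [506.2, 369.4, 4.9]
tcp_rot: [2.218, 2.221, 0.02]
force: [-0.2, -0.5, -2.6]
finger_gap: 0.341
t: 3.03
eef_pos: [500.9, 366.6, 144.8]
tcp_rot: [-2.219, -2.222, -0.001]
force: [1.5, 0.5, -1.8]
finger_gap: 0.344
pos [500.9 366.6 144.8] t 3.0 gap 0.344 F [ 1.5  0.5 -1.8] q [ 0.44  0.35  1.55  0.    1.25 -1.14]
turn [-0.    -0.001 -0.032]
shift after turn [-1.5921 -0.0306  0.012 ]
shift [-1.5916  0.0506  0.0097]
```

```bash
python3 -m jog '0 0 0 -.1 .003 -.02 -1;0 0 0 -.1 .003 0 -1;0 0 0 -.1 .003 0 -1;0 0 0 -.1 .003 0 -1;0 0 0 -.1 .003 0 -1'; python3 -m jog '0 0 0 -.1 .003 -.01 -1;0 0 0 -.1 .003 0 -1;0 0 0 -.1 .003 0 -1;0 0 0 -.1 .003 0 -1;0 0 0 -.1 .003 0 -1'; python3 go.py 525 -374 140 93
```

```text
t: 3.45
eef_pos: [505.6, 167.6, 148.3]
tcp_rot: [-2.203, -2.235, -0.006]
force: [0.5, -0.1, -2.4]
finger_gap: 0.346
t: 3.87
eef_pos: [508.3, -40.5, 142.6]
tcp_rot: [-2.195, -2.231, 0.003]
force: [2.0, 0.7, -2.8]
finger_gap: 0.34
pos [508.3 -40.5 142.6] t 3.9 gap 0.34 F [ 2.   0.7 -2.8] q [-0.32  0.09  1.86  0.    1.21 -1.91]
turn [-0.006 -0.005 -0.023]
shift after turn [-0.8348 -0.0019  0.0066]
shift [-8.343e-01  2.860e-02  4.000e-04]
```

```bash
python3 -m jog '0 0 -.02 -.1 .005 0 -1;0 0 0 -.1 .003 0 -1;0 0 0 -.1 .003 0 -1;0 0 0 -.1 .003 0 -1;0 0 0 -.1 .003 0 -1'; python3 -m jog '0 0 0 -.1 .003 0 -1;0 0 0 -.1 .003 0 -1;0 0 0 -.08 .003 0 -1;0 0 0 -.02 .003 0 -1;0 0 0 0 0 0 -1'; python3 go.py 525 -374 15 93
```

```text
t: 4.28
eef_pos: [517.4, -247.9, 131.4]
tcp_rot: [-2.152, -2.257, 0.005]
force: [0.9, 0.3, -1.7]
finger_gap: 0.339
t: 4.7
eef_pos: [522.2, -379.5, 118.5]
tcp_rot: [-2.157, -2.241, 0.008]
force: [0.0, 0.7, -3.2]
finger_gap: 0.341
pos [ 522.2 -379.5  118.5] t 4.7 gap 0.341 F [ 0.   0.7 -3.2] q [-0.81  0.46  1.45 -0.01  1.26 -2.42]
turn [-0.016 -0.012 -0.009]
shift after turn [0.0133 0.0078 0.2587]
shift [0.0085 0.0141 0.2587]
```

```bash
python3 -m jog '-.016 -.012 -.009 .015 .01 .06 -1;0 0 0 0 0 .07 -1;0 0 0 0 0 .07 -1;0 0 0 0 0 .03 -1;0 0 0 0 0 0 -1'; python3 go.py 525 -374 9 93
```

```text
t: 5.12
eef_pos: [524.3, -367.1, 19.3]
tcp_rot: [-2.157, -2.278, -0.003]
force: [-0.1, 0.1, -1.8]
finger_gap: 0.343
pos [ 524.3 -367.1   19.3] t 5.1 gap 0.343 F [-0.1  0.1 -1.8] q [-0.8   0.56  1.54  0.    1.05 -2.43]
turn [-0.001 -0.003  0.001]
shift after turn [-0.0174  0.0008  0.0259]
shift [-0.0175  0.0008  0.0258]
```

```bash
python3 -m jog '0 0 0 -.022 0 .02 -1;0 0 0 0 0 .012 -1;0 0 0 0 0 0 0;0 0 0 0 0 0 0;0 0 0 0 0 0 0'; python3 go.py 525 -374 9 93;  python3 -m jog '0 0 0 0 0 -.09 .1;0 0 0 0 0 -.1 .1;0 0 0 0 0 -.1 .15;0 0 0 .05 0 -.06 .15;0 0 0 .1 0 0 .15'; python3 go.py 491.5 280 120 90
```

```text
t: 5.53
eef_pos: [528.6, -367.8, 23.3]
tcp_rot: [-2.146, -2.279, -0.009]
force: [-0.9, 0.2, 0.6]
finger_gap: 0.502
pos [ 528.6 -367.8   23.3] t 5.5 gap 0.502 F [-0.9  0.2  0.6] q [-0.8   0.56  1.52  0.01  1.07 -2.43]
turn [-0.002 -0.008  0.005]
shift after turn [-0.015  -0.0098  0.0358]
shift [-0.0154 -0.0098  0.0356]
t: 5.95
eef_pos: [525.7, -313.0, 170.7]
tcp_rot: [-2.153, -2.275, -0.008]
force: [0.5, 1.1, 0.3]
finger_gap: 0.576
pos [ 525.7 -313.   170.7] t 6.0 gap 0.576 F [0.5 1.1 0.3] q [-0.74  0.31  1.54  0.01  1.3  -2.36]
turn [-0.002 -0.006  0.035]
shift after turn [ 1.4824 -0.0856  0.1266]
shift [ 1.4835 -0.0033  0.1415]
```

```bash
python3 -m jog '0 0 .01 .1 0 0 .15;0 0 .01 .1 0 0 .15;0 0 .01 .1 -.003 0 .15;0 0 0.01 .1 -.003 0 .15;0 0 0 .1 -.003 0 .15' >/dev/null; python3 -m jog '0 0 0 .1 -.005 0 .15;0 0 0 .1 -.005 0 .15;0 0 0 .1 -.005 0 .15;0 0 0 .1 -.005 0 .15;0 0 0 .1 -.005 0 .15'; python3 -m jog '0 0 0 .1 -.005 0 .15;0 0 0 .1 -.005 0 .15;0 0 0 .1 -.005 0 .15;0 0 0 .1 -.005 0 .15;0 0 0 .05 0 0 .15'; python3 go.py 491.5 280 120 90; python3 - <<'E'
from m import *
s=save('top','top2'); tubes(s,box=(430,600,150,420),lo=25,hi=40); tubes(s,box=(440,600,-390,-240),lo=25,hi=55)
E
```

```text
t: 6.78
eef_pos: [513.0, 99.5, 183.6]
tcp_rot: [2.229, 2.191, 0.023]
force: [0.5, 0.2, 0.3]
finger_gap: 0.573
t: 7.2
eef_pos: [506.2, 290.6, 187.1]
tcp_rot: [2.222, 2.192, 0.036]
force: [-0.0, -0.1, 0.4]
finger_gap: 0.576
pos [506.2 290.6 187.1] t 7.2 gap 0.576 F [-0.  -0.1  0.4] q [ 0.32  0.2   1.64 -0.01  1.27 -1.24]
turn [ 0.019 -0.002 -0.009]
shift after turn [-0.0266 -0.0369  0.1676]
shift [-0.0275 -0.0416  0.1664]
blob [483.2 278.   33.6  33.6 491.7 280.2  31.8  79.2  89.1] 315
blob [490.6 191.8  33.7  33.9 490.2 192.2  30.6  79.5  87.8] 403
blob [ 521.3 -364.4   34.    34.2  521.1 -365.5   79.8   32.1    3.1] 419
```

```bash
python3 -m jog '.018 -.002 -.009 -.033 -.05 .07 .1;0 0 0 -.01 -.01 .1 .1;0 0 0 0 0 .08 .1;0 0 0 0 0 .07 .1;0 0 0 0 0 0 .1'; python3 go.py 491.5 280 7 90
```

```text
t: 7.67
eef_pos: [486.5, 280.9, 60.6]
tcp_rot: [2.204, 2.228, 0.024]
force: [-1.7, -0.7, -0.7]
finger_gap: 0.55
pos [486.5 280.9  60.6] t 7.7 gap 0.55 F [-1.7 -0.7 -0.7] q [ 0.31  0.31  1.78  0.    1.03 -1.27]
turn [ 0.01  -0.004  0.007]
shift after turn [-0.0023  0.0124  0.1339]
shift [-0.0031  0.0102  0.1341]
```

```bash
python3 -m jog '0.01 -.004 0.007 -.003 .008 .05 .1;0 0 0 0 .003 .05 .1;0 0 0 0 .002 .04 .1;0 0 0 0 0 .015 .1;0 0 0 0 0 0 -.1'; python3 go.py 491.5 280 7 90
```

```text
t: 8.08
eef_pos: [496.8, 280.6, 3.4]
tcp_rot: [2.219, 2.218, 0.01]
force: [-0.2, -0.0, -0.6]
finger_gap: 0.455
pos [496.8 280.6   3.4] t 8.1 gap 0.455 F [-0.2 -0.  -0.6] q [ 0.3   0.43  1.76 -0.    0.94 -1.27]
turn [ 0.005 -0.001 -0.   ]
shift after turn [-0.0014 -0.0132 -0.0091]
shift [-0.0014 -0.0131 -0.0092]
```

```bash
python3 -m jog '0 0 0 0 0 -.012 -.2;0 0 0 0 0 -.004 -1;0 0 0 0 0 0 -1;0 0 0 0 0 0 -1;0 0 0 0 0 0 -1' 50; python3 -m jog '0 0 0 0 0 -.1 -1;0 0 0 0 0 -.1 -1;0 0 0 0 0 -.1 -1;0 0 0 0 0 -.08 -1;0 0 0 -.08 0 0 -1'; python3 -m jog '0 0 0 -.1 .005 0 -1;0 0 0 -.1 .005 0 -1;0 0 0 -.1 .005 0 -1;0 0 0 -.1 .005 0 -1;0 0 0 -.1 .005 0 -1'; python3 go.py 521 -318 140 93
```

```text
t: 8.5
eef_pos: [500.3, 281.6, 16.8]
tcp_rot: [2.216, 2.215, 0.022]
force: [0.3, 0.4, -2.1]
finger_gap: 0.34
t: 8.92
eef_pos: [494.3, 251.1, 172.2]
tcp_rot: [2.215, 2.223, 0.012]
force: [2.2, -0.3, -1.0]
finger_gap: 0.341
t: 9.33
eef_pos: [507.1, 47.9, 178.2]
tcp_rot: [2.198, 2.23, 0.028]
force: [1.2, -0.5, -1.1]
finger_gap: 0.332
pos [507.1  47.9 178.2] t 9.3 gap 0.332 F [ 1.2 -0.5 -1.1] q [-0.15  0.02  1.85  0.01  1.25 -1.74]
turn [ 0.013 -0.003 -0.024]
shift after turn [-0.9152 -0.0132  0.0955]
shift [-0.9155  0.0195  0.0917]
```

```bash
python3 -m jog '0.01 0 -.024 -.1 .003 0 -1;0 0 0 -.1 .003 0 -1;0 0 0 -.1 .003 0 -1;0 0 0 -.1 .003 0.01 -1;0 0 0 -.1 .003 0.01 -1'>/dev/null; python3 -m jog '0 0 0 -.1 .003 0.01 -1;0 0 0 -.1 .003 0.02 -1;0 0 0 -.09 .003 0.02 -1;0 0 0 -.02 .003 0 -1;0 0 0 0 0 0 -1'; python3 go.py 521 -318 22 93;python3 - <<'E'
from m import *
s=save('side','side2'); cv2.imwrite('pics/c.png',cv2.resize(s['color'][200:384,200:400,::-1],None,fx=3,fy=3))
E
```

```text
t: 10.17
eef_pos: [530.8, -296.3, 151.9]
tcp_rot: [2.164, 2.266, 0.011]
force: [-0.5, -0.3, -1.9]
finger_gap: 0.337
pos [ 530.8 -296.3  151.9] t 10.2 gap 0.337 F [-0.5 -0.3 -1.9] q [-0.71  0.3   1.59  0.01  1.24 -2.33]
turn [ 0.007  0.001 -0.004]
shift after turn [-0.0528 -0.0273  0.3247]
shift [-0.0526 -0.0304  0.3244]
```

View pics/c.png

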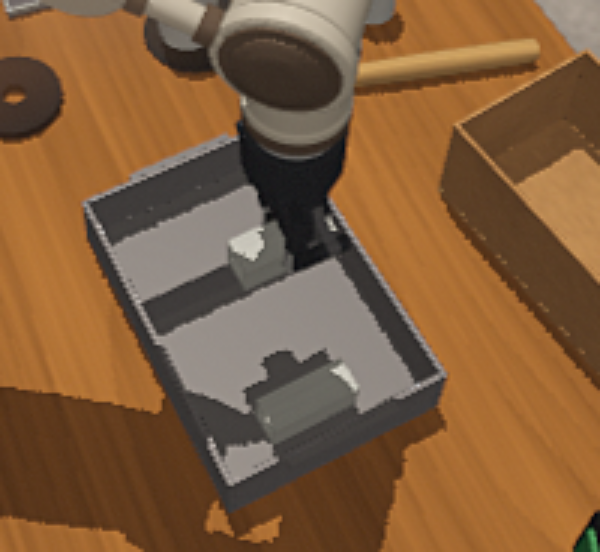

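The crop shows tube 1 flat in the big bay at (305,405) and tube 2 held level at (262,265). I'll lower it now.

```bash
python3 -m jog '0.007 0 -.004 -.06 -.03 .07 -1;0 0 0 0 0 .09 -1;0 0 0 0 0 .09 -1;0 0 0 0 0 .05 -1;0 0 0 0 0 .01 -1'; python3 go.py 521 -318 22 93
```

```text
t: 10.63
eef_pos: [524.5, -315.9, 30.2]
tcp_rot: [2.147, 2.28, 0.001]
force: [0.2, 1.0, -2.4]
finger_gap: 0.339
pos [ 524.5 -315.9   30.2] t 10.6 gap 0.339 F [ 0.2  1.  -2.4] q [-0.74  0.47  1.63  0.    1.03 -2.37]
turn [0.005 0.004 0.005]
shift after turn [-0.0047 -0.0091  0.0204]
shift [-0.0045 -0.0092  0.0204]
```

```bash
python3 -m jog '0 0 0 -.008 0 .015 -1;0 0 0 -.003 0 .012 -1;0 0 0 0 0 .008 -1'; python3 -m jog '0 0 0 0 0 .012 -1;0 0 0 0 0 .008 -1'
```

```text
t: 10.88
eef_pos: [526.1, -317.1, 17.1]
tcp_rot: [2.143, 2.285, 0.002]
force: [-0.1, -0.3, -1.8]
finger_gap: 0.339
t: 11.05
eef_pos: [527.8, -317.7, 12.2]
tcp_rot: [2.139, 2.284, 0.002]
force: [-9.3, 5.2, 17.1]
finger_gap: 0.339
```

```bash
python3 -m jog '0 0 0 0 0 -.002 -.15;0 0 0 0 0 -.002 -.15;0 0 0 0 0 -.01 -.15;0 0 0 0 0 -.07 -.15;0 0 0 0 0 -.1 -.15';  python3 -m jog '0 0 0 0 0 -.1 .1;0 0 0 .05 0 -.1 .1;0 0 0 .1 0 -.04 .1;0 0 0.01 .1 0 0 .1;0 0 .01 .1 0 0 .1'>/dev/null;python3 -m jog '0 0 .01 .1 0 0 .1;0 0 .01 .1 0 0 .1;0 0 0 .1 -.005 0 .1;0 0 0 .1 -.005 0 .1;0 0 0 .1 -.005 0 .1'>/dev/null; python3 -m jog '0 0 0 .1 -.005 0 .1;0 0 0 .1 -.005 0 .1;0 0 0 .05 0 0 .1'; python3 go.py 490 192 120 90;python3 - <<'E'
from m import *
s=save('top','top3'); tubes(s,box=(430,600,150,420),lo=25,hi=40); tubes(s,box=(440,600,-390,-240),lo=25,hi=55)
E
```

```text
t: 11.47
eef_pos: [524.8, -315.1, 83.7]
tcp_rot: [2.145, 2.29, 0.002]
force: [0.3, 0.8, -0.1]
finger_gap: 0.427
t: 12.55
eef_pos: [515.6, 129.0, 199.2]
tcp_rot: [2.199, 2.168, 0.029]
force: [0.4, -0.6, -0.3]
finger_gap: 0.551
pos [515.6 129.  199.2] t 12.6 gap 0.551 F [ 0.4 -0.6 -0.3] q [ 0.03  0.04  1.79 -0.03  1.26 -1.52]
turn [ 0.033  0.016 -0.009]
shift after turn [ 0.1574 -0.0641  0.1981]
shift [ 0.1612 -0.0763  0.1906]
blob [457.6 192.1  33.6  33.5 457.6 193.3  28.1  14.7  89.2] 66
blob [ 522.7 -315.5   34.1   34.4  523.  -316.4   79.8   32.     4.1] 418
blob [ 521.1 -364.4   34.    34.1  521.1 -365.2   80.1   32.4    2.3] 423
```

```bash
python3 -m jog '.033 .016 -.009 .09 -.045 0 .1;0 0 0 .065 -.03 .04 .1;0 0 0 .02 -.01 .08 .1;0 0 0 0 0 .08 .1;0 0 0 0 0 .07 .1'; python3 go.py 490 192 7 90;python3 - <<'E'
from m import *
s=save('side','side3');P=world(s); tubes(s,box=(430,600,140,420),lo=25,hi=36)
E
```

```text
t: 13.02
eef_pos: [492.4, 204.6, 100.0]
tcp_rot: [2.203, 2.22, 0.037]
force: [1.3, 0.2, 0.3]
finger_gap: 0.551
pos [492.4 204.6 100. ] t 13.0 gap 0.551 F [1.3 0.2 0.3] q [ 0.17  0.17  1.86  0.    1.09 -1.41]
turn [ 0.017 -0.005  0.005]
shift after turn [-0.0316 -0.0059  0.2326]
shift [-0.0332 -0.0122  0.2321]
blob [493.4 184.9  31.7  32.  494.3 187.5  35.9  80.8  85.9] 199
```

```bash
python3 -m jog '.017 -.005 .005 -.035 -.008 .04 .1;0 0 0 -.008 0 .06 .1;0 0 0 -.002 0 .06 .1;0 0 0 0 0 .02 .1;0 0 0 0 0 0 .1'; python3 go.py 490 192 7 90
```

```text
t: 13.48
eef_pos: [487.3, 184.1, 23.6]
tcp_rot: [-2.22, -2.217, 0.012]
force: [-0.2, 0.3, 0.4]
finger_gap: 0.552
pos [487.3 184.1  23.6] t 13.5 gap 0.552 F [-0.2  0.3  0.4] q [ 0.13  0.3   1.89 -0.    0.97 -1.44]
turn [-0.005  0.001 -0.001]
shift after turn [0.0199 0.0067 0.0414]
shift [0.02   0.007  0.0413]
```

```bash
python3 -m jog '0 0 0 .022 .007 .005 .1;0 0 0 .005 0 .025 .1;0 0 0 0 0 .02 .1'; python3 go.py 490 192 7 90;python3 -m jog '0 0 0 0 0 .008 -.1;0 0 0 0 0 0 -1;0 0 0 0 0 .002 -1;0 0 0 0 0 .002 -1;0 0 0 0 0 .002 -1' 50; python3 go.py 490 192 7 90
```

```text
t: 13.73
eef_pos: [495.0, 196.3, 8.2]
tcp_rot: [2.223, 2.218, 0.001]
force: [0.2, 0.8, -0.7]
finger_gap: 0.55
pos [495.  196.3   8.2] t 13.7 gap 0.55 F [ 0.2  0.8 -0.7] q [ 0.15  0.34  1.86 -0.    0.93 -1.42]
turn [ 0.001  0.    -0.002]
shift after turn [-0.0108 -0.0126  0.0031]
shift [-0.0108 -0.0126  0.0031]
t: 14.15
eef_pos: [496.1, 196.9, 4.9]
tcp_rot: [2.22, 2.219, -0.0]
force: [-3.2, -1.2, 6.0]
finger_gap: 0.342
pos [496.1 196.9   4.9] t 14.2 gap 0.342 F [-3.2 -1.2  6. ] q [ 0.15  0.35  1.86 -0.    0.93 -1.42]
turn [ 0.001  0.001 -0.   ]
shift after turn [-0.0123 -0.0154 -0.0053]
shift [-0.0123 -0.0153 -0.0053]
```

```bash
python3 -m jog '0 0 0 0 0 -.1 -1;0 0 0 0 0 -.1 -1;0 0 0 0 0 -.1 -1;0 0 0 0 0 -.1 -1;0 0 0 -.08 0 0 -1'>/dev/null; python3 -m jog '0 0 0 -.1 .005 0 -1;0 0 -.01 -.1 .005 0 -1;0 0 -.01 -.1 .005 0 -1;0 0 -.01 -.1 .005 0 -1;0 0 0 -.1 .005 0 -1';python3 -m jog '0 0 0 -.1 .005 0 -1;0 0 0 -.1 .005 0 -1;0 0 0 -.1 .005 0.01 -1;0 0 0 -.1 .005 0.02 -1;0 0 0 -.07 .005 0.02 -1'; python3 go.py 521 -269 12 93
```

```text
t: 14.98
eef_pos: [507.4, -35.5, 172.3]
tcp_rot: [-2.149, -2.291, 0.002]
force: [0.3, -0.0, -1.8]
finger_gap: 0.341
t: 15.4
eef_pos: [528.6, -232.6, 154.5]
tcp_rot: [2.149, 2.285, 0.001]
force: [0.5, 1.1, -1.2]
finger_gap: 0.342
pos [ 528.6 -232.6  154.5] t 15.4 gap 0.342 F [ 0.5  1.1 -1.2] q [-0.62  0.23  1.67 -0.    1.24 -2.26]
turn [0.002 0.002 0.006]
shift after turn [-0.09   -0.0238  0.3562]
shift [-0.0887 -0.0259  0.3564]
```

```bash
python3 -m jog '0.002 0 .006 -.09 -.022 .03 -1;0 0 0 -.02 0 .08 -1;0 0 0 0 0 .09 -1;0 0 0 0 0 0 -1'; python3 go.py 521 -271 12 93
```

```text
t: 15.73
eef_pos: [522.2, -287.8, 72.6]
tcp_rot: [2.168, 2.263, -0.004]
force: [-1.2, 1.6, -3.4]
finger_gap: 0.344
pos [ 522.2 -287.8   72.6] t 15.7 gap 0.344 F [-1.2  1.6 -3.4] q [-0.7   0.38  1.67 -0.    1.09 -2.32]
turn [ 0.003  0.005 -0.006]
shift after turn [ 0.042  -0.0008  0.1516]
shift [ 0.0431 -0.0018  0.1513]
```

```bash
python3 -m jog '0.003 .005 -.006 .05 0 .0 -1;0 0 0 .01 0 .01 -1;0 0 0 0 0 .01 -1'; python3 go.py 521 -271 12 93
```

```text
t: 15.98
eef_pos: [520.6, -263.4, 64.8]
tcp_rot: [-2.162, -2.276, 0.0]
force: [0.2, -1.2, -1.6]
finger_gap: 0.346
pos [ 520.6 -263.4   64.8] t 16.0 gap 0.346 F [ 0.2 -1.2 -1.6] q [-0.68  0.36  1.7  -0.    1.08 -2.3 ]
turn [-0.001 -0.001 -0.001]
shift after turn [-0.0189  0.      0.1321]
shift [-0.0192  0.0003  0.1321]
```

```bash
python3 -m jog '0 0 0 -.022 0 .005 -1;0 0 0 -.002 0 .02 -1;0 0 0 0 0 .04 -1;0 0 0 0 0 .04 -1'; python3 go.py 521 -271 12 93
```

```text
t: 16.32
eef_pos: [526.2, -278.0, 28.2]
tcp_rot: [2.153, 2.271, 0.0]
force: [-0.2, 0.5, -1.2]
finger_gap: 0.345
pos [ 526.2 -278.    28.2] t 16.3 gap 0.345 F [-0.2  0.5 -1.2] q [-0.69  0.44  1.69 -0.    1.   -2.31]
turn [0.005 0.006 0.001]
shift after turn [ 0.018  -0.0121  0.0405]
shift [ 0.0184 -0.0124  0.0403]
```

```bash
python3 -m jog '0 0 0 .018 -.008 .0 -1;0 0 0 .005 0 .015 -1;0 0 0 0 0 .02 -1'; python3 -m jog '0 0 0 0 0 .018 -1;0 0 0 0 0 .01 -1'
```

```text
t: 16.57
eef_pos: [526.1, -273.1, 15.8]
tcp_rot: [2.147, 2.263, 0.001]
force: [-0.8, 0.2, -0.8]
finger_gap: 0.343
t: 16.73
eef_pos: [527.9, -275.0, 7.1]
tcp_rot: [2.146, 2.261, 0.001]
force: [-9.3, 4.1, 39.6]
finger_gap: 0.343
```

```bash
python3 -m jog '0 0 0 0 0 -.01 -.2;0 0 0 0 0 -.002 -.2;0 0 0 0 0 -.01 -.2;0 0 0 0 0 -.06 -.2;0 0 0 0 0 -.1 -.2';  python3 -m jog '0 0 0 0 0 -.1 .1;0 0 0 .05 0 -.1 .1;0 0 0 .1 -.05 -.1 1;0 0 0.01 .1 -.05 -.1 1;0 0 .01 .1 -.05 -.1 1';python3 -m jog '0 0 .01 .1 -.02 -.05 1;0 0 .01 .1 -.03 -.04 1;0 0 0 .06 -.03 0 1;0 0 0 0 0 0 1'; python3 go.py 490 192 120 90;python3 - <<'E'
from m import *
s=save('top','top4'); tubes(s,box=(430,600,110,420),lo=15,hi=50); tubes(s,box=(440,600,-390,-240),lo=25,hi=55)
cv2.imwrite('pics/d.png',cv2.resize(s['color'][90:300,60:450,::-1],None,fx=2,fy=2))
E
```

```text
t: 17.15
eef_pos: [522.1, -271.8, 72.7]
tcp_rot: [2.157, 2.271, -0.001]
force: [0.0, -1.1, -0.0]
finger_gap: 0.4
t: 17.57
eef_pos: [474.0, -171.9, 236.3]
tcp_rot: [2.199, 2.228, -0.002]
force: [0.6, 0.4, 0.8]
finger_gap: 0.95
t: 17.9
eef_pos: [443.0, -69.7, 275.4]
tcp_rot: [2.226, 2.183, 0.007]
force: [-0.1, -0.7, -0.2]
finger_gap: 1.002
pos [443.  -69.7 275.4] t 17.9 gap 1.002 F [-0.1 -0.7 -0.2] q [-0.42 -0.23  1.89 -0.    1.46 -1.97]
turn [ 0.013  0.009 -0.013]
shift after turn [0.6543 0.1175 0.3886]
shift [0.6616 0.0969 0.3817]
blob [ 522.6 -273.6   34.2   34.4  522.7 -274.5   79.9   31.7    3.1] 412
blob [ 522.9 -319.5   34.1   34.1  523.3 -320.5   79.6   31.8    2.1] 414
blob [ 520.8 -364.4   33.9   34.   521.2 -365.3   79.9   32.1    3.2] 421
```

View pics/d.png

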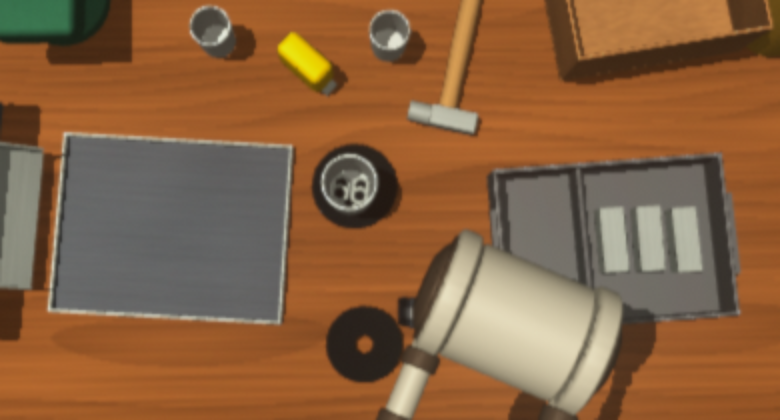

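All three tubes lie side by side in the big bay (crop (615,240), (650,240), (687,240)), the tray is empty, and the cup and mat are still at (350,185). Next I'll work out the wrist configuration for a side grasp of the cup.

```bash
cat > kin.py <<'E'
from h import *
from scipy.optimize import least_squares
D=np.array([[1.119,.159,1.598,1.386,577.3*0+np.hypot(137.46,557.77),230.4],[1.05,.30,1.44,1.41,np.hypot(203.2,591.4),227.5],[.47,.34,1.49,1.33,np.hypot(494.5,379.5),175.4],[.46,.4,1.57,1.17,np.hypot(496.6,379.3),106.5],[.44,.54,1.6,.99,np.hypot(507.4,370),6.7],[-.32,.09,1.86,1.21,np.hypot(508.3,40.5),142.6],[-.81,.46,1.45,1.26,np.hypot(522.2,379.5),118.5],[.32,.2,1.64,1.27,np.hypot(506.2,290.6),187.1],[.3,.43,1.76,.94,np.hypot(496.8,280.6),3.4],[-.15,.02,1.85,1.25,np.hypot(507.1,47.9),178.2],[-.42,-.23,1.89,1.46,np.hypot(443,69.7),275.4],[.15,.34,1.86,.93,np.hypot(495,196.3),8.2]])
def rz(p,q2,q3,q5):
    a,h,L1,e,L2,L3=p; f=q2+q3; g=f+q5
    return np.array([a+L1*np.sin(q2)+L2*np.sin(f)+e*np.cos(f)+L3*np.sin(g), h+L1*np.cos(q2)+L2*np.cos(f)-e*np.sin(f)+L3*np.cos(g)])
sol=least_squares(lambda p:np.r_[(rz(p,D[:,1],D[:,2],D[:,3])-D[:,4:].T).ravel(), (p-[0,300,350,0,350,200])*.005],[0,300,350,0,350,200.])
p=sol.x
def fk(q,sg=1):
    a,h,L1,e,L2,L3=p; f=q[1]+q[2]
    W=np.array([a+L1*np.sin(q[1])+L2*np.sin(f)+e*np.cos(f),0,h+L1*np.cos(q[1])+L2*np.cos(f)-e*np.sin(f)])
    A=R.from_euler('z',q[0]); G=A*R.from_euler('y',f)*R.from_euler('z',sg*q[3])*R.from_euler('y',q[4])*R.from_euler('z',q[5]+np.pi)
    W=A.apply(W); return W, W+G.apply([0,0,L3]), G
lo=np.array([-2.91,-.94,.18,-1.29,.17,-3]);hi=np.array([2.91,2.29,2.7,4.43,2.64,3])
def ik(pos,G,q0,sg=1):
    def f(q):
        W,P,g=fk(q,sg); return np.r_[(P-pos)/100,(G.inv()*g).as_rotvec()]
    r=least_squares(f,np.clip(q0,lo+.01,hi-.01),bounds=(lo,hi)); return r.x,r.cost,fk(r.x,sg)[0]
def tool(phi,d,roll,flip=0):
    # phi,d degrees: tool z azimuth and dip; roll about tool z from jaw horizontal
    c,s=np.cos(np.radians(phi)),np.sin(np.radians(phi)); k,m=np.cos(np.radians(d)),np.sin(np.radians(d))
    z=np.array([c*k,s*k,-m]); x=np.array([-s,c,0])*(1-2*flip); return R.from_matrix(np.array([x,np.cross(z,x),z]).T)*R.from_euler('z',np.radians(roll))
E
python3 - <<'E'
from kin import *
print('fit',p.round(1),'rms',np.sqrt(np.mean(sol.fun[:24]**2)).round(1))
cup=np.array([592.5,53,60.]);bay=np.array([514,-182,125.])
rng=np.random.default_rng(0)
for sg in (1,-1):
  for phi in (-90,-60,-30,0,30,60,90):
   for d in (20,30):
    for fl in (0,1):
      G=tool(phi,d,0,fl); pos=cup+G.apply([0,0,25]); best=None
      for _ in range(8):
        q,c,W=ik(pos,G,lo+(hi-lo)*rng.random(6),sg)
        if c<1e-6: print(sg,phi,d,fl,q.round(2),'W',W.round(0)); break
s=dict(np.load('pics/top4.npz'));P=world(s)
r=s['pose'][:3,:3]@np.array([(237.5-s['cx'])/s['fx'],(183-s['cy'])/s['fy'],1]);o=s['pose'][:3,3];print('mat',(o+r*(4-o[2])/r[2]).round(1))
g=s['color'].astype(int);v,u=np.mgrid[:384,:512]
print('hammer head',P[149,282].round(),P[146,267].round(),P[152,296].round())
E
```

```text
fit [ 13.1 272.6 374.7  41.6 519.1 275. ] rms 2.2
1 -90 20 0 [ 0.45  0.85  1.44 -1.01  1.65  0.82] W [593. 288. 145.]
1 -90 20 1 [ 0.45  0.85  1.44 -1.01  1.65 -2.32] W [592. 288. 145.]
1 -90 30 0 [ 0.43  0.77  1.48 -0.91  1.54  0.78] W [593. 269. 185.]
1 -60 30 0 [ 0.46  0.56  1.82 -1.23  1.16  0.72] W [484. 240. 185.]
1 -30 20 0 [0.41 0.47 2.11 4.35 0.94 1.01] W [389. 170. 145.]
1 -30 20 1 [ 0.41  0.47  2.11  4.35  0.94 -2.13] W [389. 170. 145.]
1 0 20 0 [0.15 0.37 2.27 3.35 0.73 1.47] W [358.  53. 145.]
1 0 20 1 [ 0.15  0.37  2.27  3.35  0.73 -1.68] W [358.  53. 145.]
1 0 30 0 [0.14 0.27 2.25 3.43 0.44 1.38] W [376.  53. 185.]
1 0 30 1 [ 0.14  0.27  2.25  3.43  0.44 -1.76] W [376.  53. 185.]
1 30 20 0 [-0.16  0.42  2.19  2.22  0.85  2.01] W [389. -64. 145.]
1 30 20 1 [-0.16  0.42  2.19  2.22  0.85 -1.13] W [389. -64. 145.]
1 30 30 0 [-0.14  0.33  2.18  2.02  0.63  2.24] W [405. -55. 185.]
1 30 30 1 [-0.14  0.33  2.18  2.02  0.63 -0.9 ] W [405. -55. 185.]
1 60 20 0 [-0.31  0.58  1.91  1.52  1.16  2.26] W [ 475. -150.  145.]
1 60 20 1 [-0.31  0.58  1.91  1.52  1.16 -0.88] W [ 475. -
[... 1425 characters left out ...]
0.14  0.27  2.25  2.86  0.44 -1.76] W [376.  53. 185.]
-1 30 20 0 [-0.16  0.42  2.19  4.06  0.85  2.01] W [389. -64. 145.]
-1 30 20 1 [-0.16  0.42  2.19  4.06  0.85 -1.13] W [389. -64. 145.]
-1 30 30 0 [-0.14  0.33  2.18  4.27  0.63  2.24] W [405. -55. 185.]
-1 30 30 1 [-0.14  0.33  2.18  4.27  0.63 -0.9 ] W [405. -55. 185.]
-1 90 20 0 [-0.3   0.78  1.56 -1.12  1.53  2.32] W [ 593. -182.  145.]
-1 90 20 1 [-0.3   0.78  1.56 -1.12  1.53 -0.82] W [ 593. -182.  145.]
-1 90 30 0 [-0.27  0.7   1.6  -1.01  1.41  2.39] W [ 593. -163.  185.]
-1 90 30 1 [-0.27  0.7   1.6  -1.01  1.41 -0.75] W [ 593. -163.  185.]
mat [597.3  46.1   4. ]
hammer head [680. -68.  25.] [688. -31.  23.] [ 672. -104.   23.]
```

```bash
cat > go2.py <<'E'
# go2.py x y z phi d roll flip
import sys; from kin import *
a=[float(v) for v in sys.argv[1:]]; s=state(); T=R.from_rotvec(s['tcp_rot']); G=tool(*a[3:7])
t=(T.inv()*G).as_rotvec()/(np.pi/2); n=np.linalg.norm(t)
d=T.inv().apply(np.array(a[:3])-s['eef_pos'])/400
print('t',round(s['t'],1),'pos',s['eef_pos'].round(1),'q',s['q'].round(2),'gap',round(s['finger_gap'],3),'F',s['force'].round(1),'M',s['torque'].round(1))
print('turn',t.round(3),'rows',round(n/.0796,1),'per row',(t/max(n/.079,1)).round(4),'| shift',d.round(4),'|',np.linalg.norm(d).round(3), 'after',(G.inv().apply(np.array(a[:3])-s['eef_pos'])/400).round(4))
for sg in (1,-1): print(sg,(fk(s['q'],sg)[2].inv()*T).magnitude().round(3),(fk(s['q'],sg)[1]-s['eef_pos']).round(1))
E
python3 go2.py 550 -70 220 75 25 0 1
```

```text
t 17.9 pos [444.  -71.4 275.8] q [-0.43 -0.23  1.88 -0.01  1.46 -1.98] gap 0.999 F [ 0.8 -0.5  0.7] M [ 0.  -0.   0.1]
turn [0.523 0.643 1.019] rows 16.5 per row [0.0315 0.0386 0.0613] | shift [0.011  0.2618 0.145 ] | 0.3 after [0.255  0.096  0.1242]Traceback (most recent call last):
  File "go2.py", line 8, in <module>
    for sg in (1,-1): print(sg,(fk(s['q'],sg)[2].inv()*T).magnitude().round(3),(fk(s['q'],sg)[1]-s['eef_pos']).round(1))
                               ^^^^^^^^^^^^^^^^^^^^^^^^^^^^^^^^^^^^^^^^^^^^
AttributeError: 'float' object has no attribute 'round'
```

```bash
sed -i 's/\.magnitude()\.round(3)/.magnitude()/' go2.py; python3 -m jog '.0315 .0386 .0613 0 0 0 1;.0315 .0386 .0613 0 0 0 1;.0315 .0386 .0613 0 0 0 1;.0315 .0386 .0613 0 0 0 1;.0315 .0386 .0613 0 0 0 1'; python3 go2.py 550 -70 220 75 25 0 1
```

```text
t: 18.37
eef_pos: [445.2, -72.6, 275.3]
tcp_rot: [-2.395, -1.403, -0.075]
force: [0.6, 0.6, 0.2]
finger_gap: 1.002
t 18.4 pos [445.2 -72.6 275.3] q [-0.58 -0.01  1.73  0.21  1.73 -1.64] gap 1.002 F [0.6 0.6 0.2] M [-0.2 -0.   0.1]
turn [0.365 0.447 0.709] rows 11.5 per row [0.0315 0.0386 0.0613] | shift [0.1065 0.2595 0.0957] | 0.296 after [0.2514 0.094  0.1255]
1 8.034766497068473e-16 [ -49.7 -118.2   -2. ]
-1 0.41997736716539763 [-111.6 -213.    -2. ]
```

```bash
python3 - <<'E'
from kin import *
s=state();W,P,G=fk(s['q']);z=G.apply([0,0,1]);A=R.from_euler('z',s['q'][0])
print('z',z.round(3),'err in arm frame',A.inv().apply(P-s['eef_pos']).round(1),'z arm',A.inv().apply(z).round(3), 'W true if L3=', [(L,(s['eef_pos']-L*z).round(0)) for L in (150,200,250,300)], 'Wfk',W.round(0))
E
```

```text
z [-0.135  0.334 -0.933] err in arm frame [  23.1 -126.2   -2. ] z arm [-0.296  0.206 -0.933] W true if L3= [(150, array([ 465., -123.,  415.])), (200, array([ 472., -139.,  462.])), (250, array([ 479., -156.,  508.])), (300, array([ 486., -173.,  555.]))] Wfk [ 433. -283.  530.]
```

```bash
python3 - <<'E'
import re
t=open('kin.py').read()
t=t.replace("def rz(","D[:,4]=np.sqrt(D[:,4]**2-117**2)\ndef rz(").replace("A=R.from_euler('z',q[0]);","W[1]=117; A=R.from_euler('z',q[0]);")
t=t.replace("(p-[0,300,350,0,350,200])*.005]","(p-[0,300,350,0,350,200])*.005, ex(p)]").replace("def rz(","E0=np.array([-.58,-.01,1.73,.21,1.73,-1.64]);X0=np.array([445.2,-72.6,275.3])\ndef ex(pp):\n    global p; p=pp; return fk(E0)[1]-X0\ndef rz(",1)
# move fk before sol
i=t.index('def fk');j=t.index('lo=np.array');k=t.index('sol=');f=t[i:j];t=t[:i]+t[j:];t=t[:k]+f+t[k:]
open('kin.py','w').write(t)
E
python3 - <<'E'
from kin import *
print('fit',p.round(1),np.abs(sol.fun[:24]).max().round(1),sol.fun[-3:].round(1))
cup=np.array([592.5,53,60.]);q0=np.array([-.58,0,1.73,1,1.5,-1])
def go(n,pos,phi,d,roll,q0):
    G=tool(phi,d,roll,1);q,c,W=ik(pos+G.apply([0,0,25]),G,q0);print(n,phi,d,roll,q.round(2),'%.1e'%c,'W',W.round(0));return q
for phi in (30,60,75,90):
  for d in (15,25):
    q=go('pre',cup+[0,0,80]-130*np.array([np.cos(np.radians(phi)),np.sin(np.radians(phi)),0]),phi,d,0,q0); q=go('cup',cup,phi,d,0,q); q=go('lift',cup+[0,0,120],phi,d,0,q)
    q=go('bay',np.array([514,-182,180.]),phi,d,0,q)
    for r in (40,80,120,150,170): q=go('pour',np.array([514,-182,130.]),phi,5,r,q)
E
```

```text
fit [-4.000e-01  3.034e+02  3.844e+02  4.840e+01  5.203e+02  3.082e+02] 4.2 [-2.9 -1.5  0.2]
pre 30 15 0 [-0.97  0.1   2.51  1.5   1.31 -1.02] 1.4e-22 W [ 243. -149.  213.]
cup 30 15 0 [-0.56  0.54  2.22  1.93  1.15 -1.2 ] 3.1e-30 W [356. -84. 133.]
lift 30 15 0 [-0.56  0.13  2.31  1.78  1.06 -0.87] 2.8e-20 W [356. -84. 253.]
bay 30 15 0 [-1.14  0.26  2.16  1.33  1.43 -0.84] 7.1e-19 W [ 277. -319.  253.]
pour 30 5 40 [-1.16  0.54  2.1   1.43  1.55 -0.37] 3.4e-26 W [ 270. -323.  155.]
pour 30 5 80 [-1.16  0.54  2.1   1.43  1.55  0.33] 9.1e-28 W [ 270. -323.  155.]
pour 30 5 120 [-1.16  0.54  2.1   1.43  1.55  1.02] 1.3e-25 W [ 270. -323.  155.]
pour 30 5 150 [-1.16  0.54  2.1   1.43  1.55  1.55] 2.4e-28 W [ 270. -323.  155.]
pour 30 5 170 [-1.16  0.54  2.1   1.43  1.55  1.9 ] 2.6e-30 W [ 270. -323.  155.]
pre 30 25 0 [-0.91 -0.08  2.52  1.37  1.16 -0.79] 3.9e-28 W [ 258. -140.  260.]
cup 30 25 0 [-0.52  0.4   2.24  1.82  0.94 -1.02] 7.4e-28 W [370. -75. 180.]
lift 30 25 0 [-0.52  0.02  2.29  1.57  0.9  -0.62] 2.2e-30 W [370. -75. 300.]
bay 30 25 0 [-1.09  0.14  2.16  1.21  1.32 -0.7 ]
[... 4112 characters left out ...]
4   0.81  1.82 -0.84] 3.6e-24 W [ 592. -334.  260.]
cup 90 25 0 [-0.52  0.79  1.54  0.91  1.6  -0.89] 1.4e-22 W [ 593. -204.  180.]
lift 90 25 0 [-0.52  0.57  1.58  0.92  1.71 -0.75] 4.3e-26 W [ 593. -204.  300.]
bay 90 25 0 [-0.88  0.68  1.42  0.68  1.97 -0.93] 8.7e-19 W [ 514. -439.  300.]
pour 90 5 40 [-0.9   0.96  1.31  0.83  2.15 -0.27] 4.2e-28 W [ 514. -464.  155.]
pour 90 5 80 [-0.9   0.96  1.31  0.83  2.15  0.43] 2.0e-21 W [ 514. -464.  155.]
pour 90 5 120 [-0.9   0.96  1.31  0.83  2.15  1.13] 2.2e-18 W [ 514. -464.  155.]
pour 90 5 150 [-0.9   0.96  1.31  0.83  2.15  1.65] 2.9e-18 W [ 514. -464.  155.]
pour 90 5 170 [-0.9   0.96  1.31  0.83  2.15  2.  ] 1.4e-19 W [ 514. -464.  155.]
```

```bash
python3 go2.py 539 -40 180 60 25 0 1 | head -2
```

```text
t 18.4 pos [445.2 -72.6 275.3] q [-0.58 -0.01  1.73  0.21  1.73 -1.64] gap 1.002 F [0.6 0.6 0.2] M [-0.2 -0.   0.1]
turn [0.311 0.563 0.827] rows 13.2 per row [0.0234 0.0424 0.0624] | shift [0.1325 0.2311 0.2178] | 0.344 after [0.1624 0.1366 0.2709]
```

```bash
python3 -m jog '.0234 .0424 .0624 0 0 0 1;.0234 .0424 .0624 0 0 0 1;.0234 .0424 .0624 0 0 0 1;.0234 .0424 .0624 0 0 0 1;.0234 .0424 .0624 0 0 0 1'>/dev/null;python3 -m jog '.0234 .0424 .0624 0 0 0 1;.0234 .0424 .0624 0 0 0 1;.0234 .0424 .0624 0 0 0 1;.0234 .0424 .0624 0 0 0 1;.0234 .0424 .0624 0 0 0 1'; python3 go2.py 539 -40 180 60 25 0 1
```

```text
t: 19.2
eef_pos: [449.1, -89.3, 265.6]
tcp_rot: [-2.165, 0.108, -0.29]
force: [-0.6, -0.0, -1.3]
finger_gap: 1.0
t 19.2 pos [449.1 -89.3 265.6] q [-0.97  0.07  1.9   0.75  1.83 -0.93] gap 1.0 F [-0.6 -0.  -1.3] M [-0.4  0.2 -0. ]
turn [0.08  0.133 0.196] rows 3.1 per row [0.0252 0.042  0.062 ] | shift [0.1591 0.1114 0.2716] | 0.334 after [0.133  0.1014 0.289 ]
1 2.0331817601225217e-16 [-1.4  0.2  1.4]
-1 1.490550377754272 [-334.6 -228.1    1.4]
```

```bash
python3 -m jog '.0252 .042 .062 .02 .015 .06 1;.0252 .042 .062 .03 .02 .07 1;.0252 .042 .062 .03 .02 .07 1;0 0 0 .02 .01 .03 1;0 0 0 0 0 0 1'; python3 go2.py 539 -40 140 60 25 0 1
```

```text
t: 19.62
eef_pos: [515.9, -50.3, 192.4]
tcp_rot: [-1.964, 0.528, -0.334]
force: [0.3, -0.5, 0.1]
finger_gap: 0.999
t 19.6 pos [515.9 -50.3 192.4] q [-0.91  0.2   2.02  0.99  1.58 -0.74] gap 0.999 F [ 0.3 -0.5  0.1] M [-0.4  0.3 -0. ]
turn [ 0.007 -0.002  0.   ] rows 0.1 per row [ 0.0067 -0.0016  0.0002] | shift [0.0367 0.096  0.1029] | 0.145 after [0.037  0.097  0.1018]
1 4.607446452429839e-16 [-1.   0.4  1.5]
-1 1.9840618648030308 [-407.6 -317.3    1.5]
```

```bash
python3 go2.py 554 -14 96 60 25 0 1|sed -n 2p; python3 -m jog '.006 0 0 .025 .06 .05 1;0 0 0 .01 .06 .06 1;0 0 0 .005 .02 .06 1;0 0 0 0 0 .01 1;0 0 0 0 0 0 1'; python3 go2.py 554 -14 96 60 25 0 1
```

```text
turn [ 0.007 -0.002  0.   ] rows 0.1 per row [ 0.0067 -0.0016  0.0002] | shift [0.0364 0.1627 0.2181] | 0.275 after [0.037  0.165  0.2163]
t: 20.03
eef_pos: [552.3, -29.7, 107.3]
tcp_rot: [-1.96, 0.527, -0.343]
force: [0.1, -0.2, -0.0]
finger_gap: 1.003
t 20.0 pos [552.3 -29.7 107.3] q [-0.82  0.42  1.97  1.06  1.43 -0.86] gap 1.003 F [ 0.1 -0.2 -0. ] M [-0.4  0.2 -0. ]
turn [ 0.004 -0.005  0.003] rows 0.1 per row [ 0.0038 -0.0053  0.0026] | shift [-0.0164  0.0101  0.0446] | 0.049 after [-0.016   0.0105  0.0447]
1 4.5267973897978e-16 [-1.2  0.6  1.5]
-1 2.1286987861713396 [-392.4 -362.8    1.5]
```

```bash
python3 -m jog '.004 -.005 .003 -.02 .012 .02 1;0 0 0 -.003 .002 .025 1;0 0 0 0 0 0 1'; python3 go2.py 604 72.6 49.5 60 25 0 1|head -2; python3 - <<'E'
from h import *
a=save('wrist','w5')['color'];s=save('side','s5');print(s['cx'])
b=s['color'][120:312,150:406]
cv2.imwrite('pics/e.png',np.hstack([cv2.resize(a,(400,300)),cv2.resize(b,(400,300))])[:,:,::-1])
E
```

```text
t: 20.28
eef_pos: [551.8, -15.4, 95.8]
tcp_rot: [-1.955, 0.523, -0.339]
force: [0.7, -0.2, 0.1]
finger_gap: 0.999
t 20.3 pos [551.8 -15.4  95.8] q [-0.8   0.44  1.98  1.08  1.41 -0.88] gap 0.999 F [ 0.7 -0.2  0.1] M [-0.4  0.2 -0. ]
turn [ 0.    -0.002  0.002] rows 0.0 per row [ 0.0002 -0.0021  0.0018] | shift [ 0.0021 -0.0032  0.2807] | 0.281 after [ 0.0031 -0.0031  0.2807]
267.1673596753372
```

View pics/e.png

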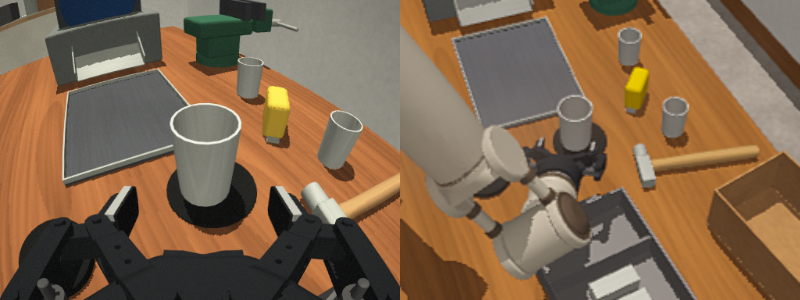

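The wrist view shows the cup (205,155) centred between the pads (125 and 290). The hammer is clear of the fingers, so I'll go in.

```bash
python3 -m jog '0 0 0 .002 -.003 .06 1;0 0 0 0 0 .07 1;0 0 0 0 0 .06 1;0 0 0 0 0 .04 1;0 0 0 0 0 .02 1'; python3 go2.py 604 72.6 49.5 60 25 0 1|head -2
```

```text
t: 20.8
eef_pos: [604.5, 58.1, 58.7]
tcp_rot: [-1.959, 0.522, -0.357]
force: [-0.3, -0.0, -0.5]
finger_gap: 0.997
t 20.8 pos [604.5  58.1  58.7] q [-0.61  0.55  1.94  1.24  1.27 -0.9 ] gap 0.997 F [-0.3 -0.  -0.5] M [-0.4  0.2  0. ]
turn [ 0.002 -0.01   0.008] rows 0.2 per row [ 0.0017 -0.01    0.0082] | shift [-0.02    0.0076  0.0373] | 0.043 after [-0.0193  0.0079  0.0376]
```

```bash
python3 -m jog '.002 -.01 .008 -.025 .008 .01 1;0 0 0 0 0 .02 1;0 0 0 0 0 .015 1'; python3 go2.py 604 72.6 49.5 60 25 0 1|head -2
```

```text
t: 21.05
eef_pos: [603.8, 76.4, 48.7]
tcp_rot: [-1.954, 0.521, -0.334]
force: [-0.2, -0.1, -0.4]
finger_gap: 1.0
t 21.1 pos [603.8  76.4  48.7] q [-0.58  0.57  1.93  1.26  1.26 -0.9 ] gap 1.0 F [-0.2 -0.1 -0.4] M [-0.4  0.2  0. ]
turn [-0.001  0.     0.001] rows 0.0 per row [-0.0006  0.0004  0.0011] | shift [ 0.0052  0.0015 -0.0082] | 0.01 after [ 0.0052  0.0015 -0.0082]
```

```bash
python3 -m jog '0 0 0 .004 0 -.002 0;0 0 0 0 0 0 0;0 0 0 0 0 0 -.5;0 0 0 0 0 0 -1;0 0 0 0 0 0 -1' 45;  python3 -m jog '0 0 0 0 0 0 -1;0 0 0 0 0 0 -1;0 0 0 0 0 0 -1'; python3 go2.py 604 72.6 49.5 60 25 0 1|head -2
```

```text
t: 21.47
eef_pos: [605.2, 73.6, 49.3]
tcp_rot: [-1.954, 0.523, -0.336]
force: [-0.5, 0.9, -1.6]
finger_gap: 0.75
t: 21.72
eef_pos: [605.1, 73.1, 49.3]
tcp_rot: [-1.954, 0.524, -0.336]
force: [0.6, 1.2, -1.0]
finger_gap: 0.752
t 21.7 pos [605.1  73.1  49.3] q [-0.59  0.57  1.93  1.25  1.26 -0.9 ] gap 0.752 F [ 0.6  1.2 -1. ] M [-0.4  0.4 -0. ]
turn [-0.    -0.001  0.001] rows 0.0 per row [-0.0001 -0.0011  0.0008] | shift [-0.0017  0.0005 -0.0024] | 0.003 after [-0.0017  0.0005 -0.0024]
```

```bash
python3 -m jog '0 0 0 0 -.05 -.024 -1;0 0 0 0 -.08 -.037 -1;0 0 0 0 -.08 -.037 -1;0 0 0 0 -.08 -.037 -1;0 0 0 0 -.04 -.02 -1'; python3 go2.py 480 -160 220 93 5 0 1|head -2;python3 - <<'E'
from h import *
s=save('side','s6')
cv2.imwrite('pics/f.png',cv2.resize(s['color'][120:312,200:406],(412,384))[:,:,::-1])
E
```

```text
t: 22.13
eef_pos: [600.9, 74.2, 192.0]
tcp_rot: [-1.955, 0.536, -0.319]
force: [0.9, -0.6, -1.7]
finger_gap: 0.752
t 22.1 pos [600.9  74.2 192. ] q [-0.59  0.24  1.98  1.17  1.36 -0.6 ] gap 0.752 F [ 0.9 -0.6 -1.7] M [-0.7  0.3 -0. ]
turn [ 0.217 -0.355 -0.106] rows 5.4 per row [ 0.0399 -0.0653 -0.0195] | shift [ 0.0315  0.218  -0.6251] | 0.663 after [-0.3325 -0.0201 -0.5729]
```

View pics/f.png

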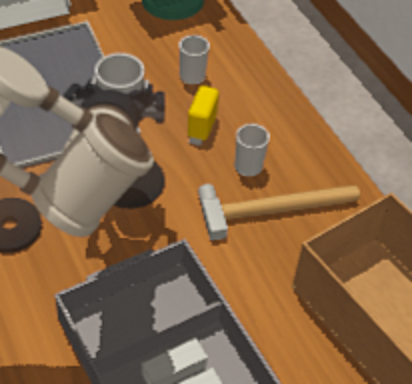

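The cup is up and upright in the grip (120,75), clear of the hammer and mat. I'll turn and carry it to the small bay.

```bash
python3 -m jog '.0399 -.0653 -.0195 0 0 -.03 -1;.0399 -.0653 -.0195 0 0 -.06 -1;.0399 -.0653 -.0195 -.02 0 -.06 -1;.0399 -.0653 -.0195 -.04 0 -.06 -1;.0399 -.0653 -.0195 -.05 0 -.07 -1';  python3 go2.py 480 -157 190 93 5 0 1|head -2
```

```text
t: 22.6
eef_pos: [524.9, -18.9, 228.2]
tcp_rot: [-1.688, -0.015, 0.015]
force: [1.0, 0.9, -3.1]
finger_gap: 0.751
t 22.6 pos [524.9 -18.9 228.2] q [-0.74  0.61  1.6   0.96  2.07 -0.85] gap 0.751 F [ 1.   0.9 -3.1] M [-0.8 -0.   0. ]
turn [ 0.019 -0.021 -0.003] rows 0.4 per row [ 0.0188 -0.0214 -0.0027] | shift [-0.1186  0.1349 -0.3296] | 0.375 after [-0.1302  0.1247 -0.3292]
```

```bash
python3 -m jog '.019 -.021 -.003 -.03 .0 -.08 -1;0 0 0 -.03 0 -.08 -1;0 0 0 -.03 0.02 -.08 -1;0 0 0 -.02 .03 -.06 -1;0 0 0 0 .02 0 -1';  python3 go2.py 480 -157 128 93 5 0 1|head -2
```

```text
t: 23.02
eef_pos: [483.2, -151.7, 202.7]
tcp_rot: [-1.649, -0.042, 0.042]
force: [0.8, -0.2, -2.7]
finger_gap: 0.744
t 23.0 pos [ 483.2 -151.7  202.7] q [-0.92  0.79  1.41  0.8   2.24 -0.95] gap 0.744 F [ 0.8 -0.2 -2.7] M [-0.9 -0.  -0. ]
turn [-0.006  0.    -0.002] rows 0.1 per row [-0.0056  0.0003 -0.0016] | shift [-0.0082  0.1873  0.0018] | 0.187 after [-0.0086  0.1873  0.0035]
```

```bash
cat > cup.py <<'E'
from kin import *
s=state();T=R.from_rotvec(s['tcp_rot']);g=tool(60,25,0,1)
ax=g.inv().apply([0,0,1]);P0=np.array([605.1,73.1,49.3]);C=np.array([592.5,53,4.])
b=s['eef_pos']+T.apply(g.inv().apply(C-P0)); a=T.apply(ax); print('foot',b.round(1),'rim',(b+95*a).round(1),'tilt',np.degrees(np.arccos(a[2])).round(1))
E
python3 -m jog '-.005 0 0 -.008 .08 0 -1;0 0 0 0 .07 0 -1;0 0 0 0 .035 0 -1;0 0 0.03 0 0 0 -1;0 0 0.079 0 0 0 -1'; python3 -m jog '0 0 0.079 0 0 0 -1;0 0 0.079 0 0 0 -1;0 0 0.079 0 0 0 -1;0 0 0.079 0 0 0 -1;0 0 0.079 0 0 0 -1';python3 go2.py 480 -157 128 93 5 165 1|head -2; python3 cup.py
```

```text
t: 23.43
eef_pos: [479.1, -157.9, 116.5]
tcp_rot: [-1.654, 0.108, 0.168]
force: [-0.2, -0.1, -2.8]
finger_gap: 0.75
t: 23.85
eef_pos: [478.1, -152.7, 107.7]
tcp_rot: [-1.568, 0.626, 0.641]
force: [0.0, 0.2, -2.8]
finger_gap: 0.753
t 23.9 pos [ 478.1 -152.7  107.7] q [-0.93  0.95  1.37  0.74  2.15 -0.25] gap 0.753 F [ 0.   0.2 -2.8] M [-0.9 -0.1  0. ]
turn [-0.005  0.009  1.322] rows 16.6 per row [-0.0003  0.0005  0.079 ] | shift [-0.0328 -0.0376 -0.0148] | 0.052 after [-0.0168  0.0468 -0.0153]
foot [ 441.  -159.4   73.1] rim [ 504.4 -192.1  135.9] tilt 48.7
```

```bash
python3 -m jog '0 0 0.079 -.03 -.035 -.015 -1;0 0 0.079 -.008 -.005 0 -1;0 0 0.079 0 0 0 -1;0 0 0.079 0 0 0 -1;0 0 0.079 0 0 0 -1';python3 go2.py 480 -157 122 93 5 165 1|head -2; python3 cup.py
```

```text
t: 24.27
eef_pos: [479.4, -152.3, 123.7]
tcp_rot: [-1.36, 1.129, 1.1]
force: [0.6, -0.4, -2.3]
finger_gap: 0.749
t 24.3 pos [ 479.4 -152.3  123.7] q [-0.93  0.92  1.38  0.75  2.16  0.39] gap 0.749 F [ 0.6 -0.4 -2.3] M [-0.9 -0.1  0. ]
turn [-0.001  0.012  0.924] rows 11.6 per row [-0.0001  0.001   0.079 ] | shift [ 0.0051 -0.0002 -0.0114] | 0.013 after [ 0.0005 -0.0052 -0.0114]
foot [ 428.9 -157.2  117.4] rim [ 515.7 -192.8  132.6] tilt 80.8
```

```bash
python3 -m jog '0 0 0.079 0 0 -.01 -1;0 0 0.079 0 0 0 -1;0 0 0.079 0 0 0 -1;0 0 0.079 0 0 0 -1;0 0 0.079 0 0 0 -1';python3 cup.py;python3 -m jog '0 0 0.079 0 0 0 -1;0 0 0.079 0 0 0 -1;0 0 0.079 0 0 0 -1;0 0 0.079 0 0 0 -1;0 0 0.079 0 0 0 -1';python3 go2.py 480 -157 122 93 5 165 1|head -2; python3 cup.py
```

```text
t: 24.68
eef_pos: [479.4, -151.9, 116.9]
tcp_rot: [-1.017, 1.608, 1.534]
force: [-0.7, 0.5, -3.4]
finger_gap: 0.747
foot [ 434.6 -154.3  141.4] rim [ 512.5 -194.1  104.5] tilt 112.9
t: 25.1
eef_pos: [478.9, -147.2, 110.2]
tcp_rot: [-0.523, 2.037, 1.925]
force: [-0.9, -0.6, -2.1]
finger_gap: 0.75
t 25.1 pos [ 478.9 -147.2  110.2] q [-0.93  0.95  1.38  0.75  2.15  1.62] gap 0.75 F [-0.9 -0.6 -2.1] M [-0.7 -0.  -0. ]
turn [0.01  0.014 0.128] rows 1.6 per row [0.0059 0.0083 0.0783] | shift [-0.0141  0.024  -0.0263] | 0.038 after [-0.0084  0.0258 -0.027 ]
foot [ 456.8 -147.4  156.3] rim [ 497.  -191.    82.2] tilt 141.3
```

```bash
python3 -m jog '.006 .008 .078 -.01 .02 -.01 -1;0 0 0.05 0 0 0 -1;0 0 0 0 0 0 -1;0 0 0 0 0 0 -1;0 0 0 0 0 0 -1';python3 -m jog '0 0 0 0 0 0 -1;0 0 0 0 0 0 -1;0 0 0 0 0 0 -1;0 0 0 0 0 0 -1;0 0 0 0 0 0 -1';python3 go2.py 480 -157 130 93 -5 165 1|head -2; python3 cup.py;python3 - <<'E'
from h import *
a=save('top','t7')['color'][150:280,290:450];b=save('side','s7')['color'][200:384,200:400]
cv2.imwrite('pics/g.png',np.hstack([cv2.resize(a,(400,325)),cv2.resize(b,(353,325))])[:,:,::-1])
E
```

```text
t: 25.52
eef_pos: [478.4, -146.7, 114.6]
tcp_rot: [-0.329, 2.177, 2.036]
force: [0.0, 0.5, -1.2]
finger_gap: 0.75
t: 25.93
eef_pos: [478.2, -145.8, 113.4]
tcp_rot: [-0.332, 2.173, 2.036]
force: [0.7, 0.1, -1.6]
finger_gap: 0.752
t 25.9 pos [ 478.2 -145.8  113.4] q [-0.92  0.94  1.39  0.74  2.15  1.83] gap 0.752 F [ 0.7  0.1 -1.6] M [-0.7 -0.  -0. ]
turn [-0.099 -0.021 -0.002] rows 1.3 per row [-0.0772 -0.0166 -0.0015] | shift [-0.0133  0.0372 -0.031 ] | 0.05 after [-0.0143  0.0414 -0.0244]
foot [ 465.9 -145.2  163.1] rim [ 490.  -190.1   82.9] tilt 147.6
```

View pics/g.png

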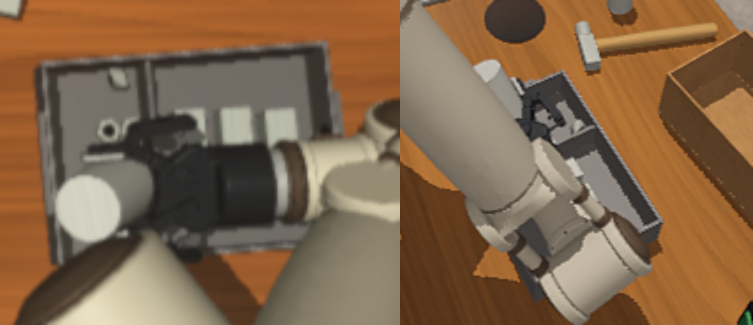

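Nuts lie in the small bay at (108,130) and (118,77), and the held weight has fallen by about 1.4 N. I'll tip a little further while rising, then roll back and count.

```bash
python3 -m jog '-.077 -.017 0 -.01 .03 0 -1;-.03 -.005 0 -.01 .04 0 -1;0 0 0.03 -.02 .05 0 -1;0 0 0 -.02 .05 0 -1;0 0 0 0 0 0 -1'; python3 cup.py; python3 go2.py 480 -157 200 93 5 0 1|head -2
```

```text
t: 26.45
eef_pos: [486.0, -152.6, 188.9]
tcp_rot: [-0.271, 2.009, 2.243]
force: [0.5, -0.0, -0.5]
finger_gap: 0.746
foot [ 476.5 -160.7  238.5] rim [ 496.4 -190.8  150.6] tilt 157.6
t 26.4 pos [ 486.  -152.6  188.9] q [-0.91  0.92  1.37  0.89  2.33  1.99] gap 0.746 F [ 0.5 -0.  -0.5] M [-0.7 -0.  -0. ]
turn [-0.017  0.178 -1.856] rows 23.4 per row [-0.0007  0.0076 -0.0786] | shift [ 0.0093  0.0313 -0.0072] | 0.033 after [-0.0157 -0.0268 -0.0126]
```

```bash
python3 -m jog '0 0 -.079 0 0 0 -1;0 0 -.079 0 0 0 -1;0 0 -.079 0 0 0 -1;0 0 -.079 0 0 0 -1;0 0 -.079 0 0 0 -1'>/dev/null; python3 -m jog '0 0 -.079 0 0 0 -1;0 0 -.079 0 0 0 -1;0 0 -.079 0 0 0 -1;0 0 -.079 0 0 0 -1;0 0 -.079 0 0 0 -1'>/dev/null; python3 -m jog '0 0 -.079 0 0 0 -1;0 0 -.079 0 0 0 -1;0 0 -.079 0 0 0 -1;0 0 -.079 0 0 0 -1;0 0 -.079 0 0 0 -1'; python3 cup.py;  python3 go2.py 605 73 160 60 25 0 1|head -2
```

```text
t: 27.7
eef_pos: [482.8, -149.2, 176.1]
tcp_rot: [-1.344, 0.734, 0.891]
force: [-0.6, -0.0, -1.4]
finger_gap: 0.75
foot [ 438.1 -151.3  151.4] rim [ 515.1 -191.7  189.7] tilt 66.2
t 27.7 pos [ 482.8 -149.2  176.1] q [-0.92  0.93  1.37  0.87  2.31  0.09] gap 0.75 F [-0.6 -0.  -1.4] M [-0.7 -0.1 -0. ]
turn [-0.109  0.502 -0.573] rows 9.7 per row [-0.0112  0.0515 -0.0589] | shift [ 0.2487 -0.2424  0.5319] | 0.635 after [-0.0133 -0.2314  0.5914]
```

```bash
python3 -m jog '-.0112 .0515 -.0589 0 0 0 -1;-.0112 .0515 -.0589 0 0 0 -1;-.0112 .0515 -.0589 0 0 0 -1;-.0112 .0515 -.0589 0 0 0 -1;-.0112 .0515 -.0589 0 0 0.02 -1'>/dev/null;python3 -m jog '-.0112 .0515 -.0589 0 -.02 .04 -1;-.0112 .0515 -.0589 0 -.03 .07 -1;-.0112 .0515 -.0589 0 -.03 .07 -1;-.0112 .0515 -.0589 0 -.03 0.07 -1;-.0112 .0515 -.0589 0 -.02 .05 -1';python3 cup.py;  python3 go2.py 605 73 160 60 25 0 1|head -2
python3 - <<'E'
from h import *
a=save('top','t8')['color'][90:290,200:460]
cv2.imwrite('pics/i.png',cv2.resize(a,(780,600))[:,:,::-1])
E
```

```text
t: 28.53
eef_pos: [538.4, -24.1, 166.6]
tcp_rot: [-1.97, 0.515, -0.377]
force: [0.9, 0.4, -0.9]
finger_gap: 0.744
foot [526.9 -45.2 121.5] rim [524.2 -42.7 216.5] tilt 2.2
t 28.5 pos [538.4 -24.1 166.6] q [-0.84  0.24  2.04  1.05  1.48 -0.79] gap 0.744 F [ 0.9  0.4 -0.9] M [-0.5  0.3 -0. ]
turn [ 0.006 -0.017  0.019] rows 0.3 per row [ 0.0061 -0.017   0.0187] | shift [ 0.0187 -0.111   0.2723] | 0.295 after [ 0.0228 -0.109   0.2728]
```

View pics/i.png

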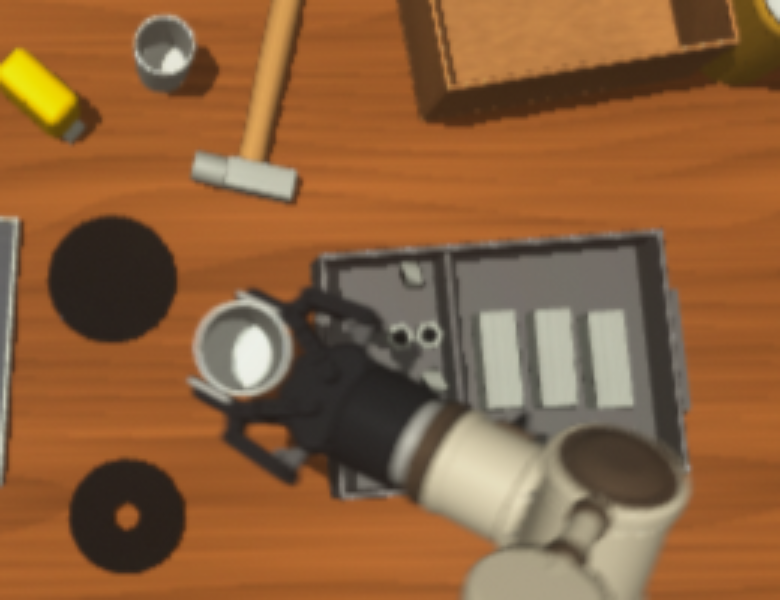

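The cup is upright and empty at (245,345), nuts lie in the small bay, and the whole mat shows at (113,278). I'll set the cup down.

```bash
python3 -m jog '.006 -.017 .019 .01 -.03 .06 -1;0 0 0 .01 -.03 .08 -1;0 0 0 .005 -.03 0.08 -1;0 0 0 0 -.01 .05 -1;0 0 0 0 0 0 -1';python3 cup.py;  python3 go2.py 608 69 100 60 25 0 1|head -2
```

```text
t: 29.0
eef_pos: [600.3, 82.2, 151.6]
tcp_rot: [-1.958, 0.521, -0.323]
force: [-0.6, 0.7, -1.8]
finger_gap: 0.753
foot [587.5  62.  106.4] rim [588.2  62.1 201.4] tilt 0.4
t 29.0 pos [600.3  82.2 151.6] q [-0.58  0.32  1.98  1.2   1.32 -0.69] gap 0.753 F [-0.6  0.7 -1.8] M [-0.5  0.3  0. ]
turn [ 0.003  0.005 -0.001] rows 0.1 per row [ 0.0026  0.0053 -0.0012] | shift [0.0338 0.1247 0.0375] | 0.135 after [0.0332 0.1249 0.0372]
```

```bash
python3 -m jog '.003 .005 0 .036 .05 .01 -1;0 0 0 .006 .06 .02 -1;0 0 0 0 .03 0.01 -1;0 0 0 0 0 0 -1';python3 cup.py;  python3 go2.py 608 69 55 60 25 0 1|head -2
```

```text
t: 29.33
eef_pos: [608.9, 66.3, 90.0]
tcp_rot: [-1.958, 0.518, -0.328]
force: [0.2, 0.2, -1.4]
finger_gap: 0.746
foot [596.4  46.1  44.7] rim [596.6  46.3 139.7] tilt 0.2
t 29.3 pos [608.9  66.3  90. ] q [-0.59  0.48  1.93  1.22  1.3  -0.81] gap 0.746 F [ 0.2  0.2 -1.4] M [-0.5  0.3  0. ]
turn [0.002 0.004 0.002] rows 0.1 per row [0.0019 0.0041 0.0016] | shift [-0.0053  0.0771  0.0413] | 0.088 after [-0.0054  0.0773  0.0411]
```

```bash
python3 -m jog '.002 .004 0.002 -.003 .03 .015 -1;0 0 0 0 .03 .015 -1;0 0 0 0 .02 0.01 -1';python3 go2.py 608 69 50 60 25 0 1|head -2; python3 -m jog '0 0 0 0 .012 .006 -1;0 0 0 0 .008 .004 -1';python3 cup.py
```

```text
t: 29.58
eef_pos: [608.6, 65.5, 54.1]
tcp_rot: [-1.954, 0.524, -0.335]
force: [-0.6, -0.0, -1.5]
finger_gap: 0.748
t 29.6 pos [608.6  65.5  54.1] q [-0.6   0.57  1.92  1.24  1.27 -0.88] gap 0.748 F [-0.6 -0.  -1.5] M [-0.6  0.3 -0. ]
turn [-0.    -0.001  0.   ] rows 0.0 per row [-0.     -0.0008  0.0004] | shift [-0.0056  0.0064  0.0106] | 0.014 after [-0.0056  0.0064  0.0106]
t: 29.75
eef_pos: [609.3, 65.8, 49.1]
tcp_rot: [-1.943, 0.519, -0.336]
force: [-11.0, -3.3, 28.3]
finger_gap: 0.746
foot [597.   46.1   3.6] rim [596.4  45.2  98.6] tilt 0.7
```

```bash
python3 -m jog '0 0 0 0 -.003 -.001 .6;0 0 0 0 0 0 .8;0 0 0 0 0 0 1;0 0 0 0 0 0 1;0 0 0 0 0 0 1'; python3 -m jog '0 0 0 0 0 0 1;0 0 0 0 0 0 1'; python3 go2.py 609 65.8 50 60 25 0 1|head -2
python3 - <<'E'
from h import *
a=save('wrist','w9')['color'];b=save('side','s9')['color'][120:264,230:422]
cv2.imwrite('pics/j.png',np.hstack([cv2.resize(a,(400,300)),cv2.resize(b,(400,300))])[:,:,::-1])
E
```

```text
t: 30.17
eef_pos: [611.0, 64.2, 53.6]
tcp_rot: [-1.942, 0.515, -0.341]
force: [0.4, 0.3, 1.0]
finger_gap: 1.002
t: 30.33
eef_pos: [611.0, 64.1, 53.8]
tcp_rot: [-1.942, 0.515, -0.342]
force: [0.1, 0.0, -0.1]
finger_gap: 1.003
t 30.3 pos [611.   64.1  53.8] q [-0.6   0.58  1.91  1.25  1.28 -0.89] gap 1.003 F [ 0.1  0.  -0.1] M [-0.4  0.2  0. ]
turn [-0.009 -0.001  0.004] rows 0.1 per row [-0.009  -0.0008  0.0039] | shift [-0.0066  0.0081  0.0049] | 0.012 after [-0.0065  0.0081  0.005 ]
```

View pics/j.png

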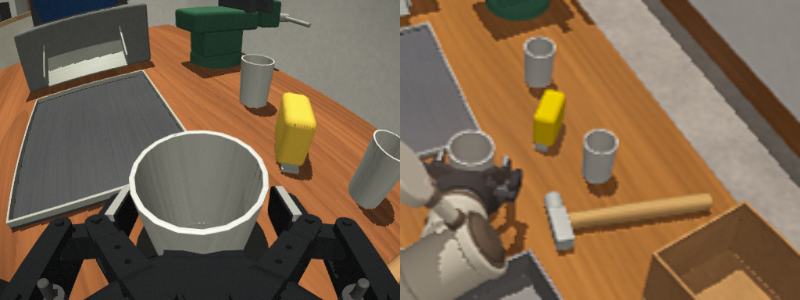

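The cup stands free between the open pads (127 and 283, cup centre 200). Backing out along the tool axis.

```bash
python3 -m jog '0 0 0 0 0 -.025 1;0 0 0 0 0 -.03 1;0 0 0 0 0 -.03 1';python3 go2.py 609 65.8 50 60 25 0 1|head -2
```

```text
t: 30.68
eef_pos: [593.5, 37.8, 67.6]
tcp_rot: [-1.942, 0.513, -0.337]
force: [0.7, -0.1, 0.2]
finger_gap: 0.999
t 30.7 pos [593.5  37.8  67.6] q [-0.66  0.54  1.93  1.19  1.33 -0.89] gap 0.999 F [ 0.7 -0.1  0.2] M [-0.4  0.2 -0. ]
turn [-0.009  0.002  0.003] rows 0.1 per row [-0.0091  0.002   0.0033] | shift [-0.0011  0.0073  0.0911] | 0.091 after [-0.0014  0.006   0.0912]
```

Lateral drift is about 1 mm. I'll continue back and up, then away so the cameras can see everything.

```bash
python3 -m jog '0 0 0 0 0 -.05 1;0 0 0 0 0 -.07 1;0 0 0 0 0 -.07 1;0 0 0 0 -.03 -.09 1;0 0 0 0 -.06 -.08 1'>/dev/null;python3 -m jog '0 0 0 0 -.06 -.08 1;0 0 0 -.03 -.06 -.08 1;0 0 0 -.06 -.06 -.05 1;0 0 0 -.08 -.04 -.04 1;0 0 0 -.08 -.04 -.04 1';python3 -m jog '0 0 0 -.08 -.04 -.03 1;0 0 0 -.08 -.04 -.03 1;0 0 0 -.08 -.03 0 1;0 0 0 -.05 0 0 1;0 0 0 0 0 0 1'
python3 - <<'E'
from m import *
s=save('top','t10');a=s['color'][90:290,200:460]
cv2.imwrite('pics/k.png',cv2.resize(a,(780,600))[:,:,::-1]); tubes(s,box=(440,600,-400,-240),lo=25,hi=65)
P=world(s);m=(P[...,2]>85)&(P[...,2]<112)&(abs(P[...,0]-595)<60)&(abs(P[...,1]-48)<60);print(cv2.minEnclosingCircle(P[m][:,:2].astype(np.float32)))
E
```

```text
t: 31.52
eef_pos: [405.9, -83.1, 311.2]
tcp_rot: [-1.947, 0.529, -0.336]
force: [-0.3, -0.6, 0.9]
finger_gap: 1.001
t: 31.93
eef_pos: [295.4, -26.3, 366.1]
tcp_rot: [-1.962, 0.539, -0.343]
force: [0.6, -0.4, -0.1]
finger_gap: 1.002
blob [ 522.6 -273.4   34.2   34.5  522.6 -274.4   79.7   33.3    3.4] 414
blob [ 523.  -319.3   34.2   34.5  523.3 -319.9   79.9   31.6    3. ] 418
blob [ 520.9 -364.4   34.    34.1  521.4 -365.2   80.4   32.5    2.4] 423
((596.1212768554688, 45.02286911010742), 33.291786193847656)
```

View pics/k.png

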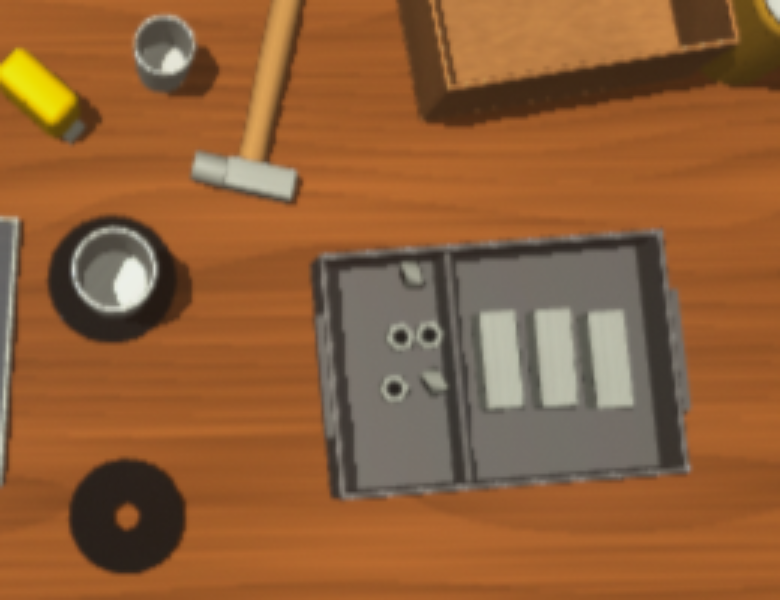

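The final view shows three tubes side by side in the big bay. Five nuts are in the small bay: (412,273), (400,337), (428,335), (394,388) and (433,382). The empty cup stands on its mat at (113,270), and the bystanders have not moved.

```bash
python3 -m jog '0 0 0 0 0 0 1;0 0 0 0 0 0 1;0 0 0 0 0 0 1' && python3 -c "
from rig import *
print(abs(state()['qd']).max()); print(sign_off())"
```

```text
t: 32.23
eef_pos: [296.7, -28.3, 365.9]
tcp_rot: [-1.962, 0.543, -0.346]
force: [0.3, 0.3, 0.0]
finger_gap: 0.999
0.022385014691566466
the job is handed in; nothing more can be done
None
```

I moved all three tubes from the tray into the big bay, poured the nuts into the small bay, and stood the empty cup back on its mat. The job was handed in at about 32 s; the hand-in reports no verdict.

What the last checks showed:
- **Tubes:** all three lie flat side by side, tops at 34 mm, with middles at about (523,-274), (523,-320) and (521,-365). All are well inside the bay.
- **Nuts:** I counted five in the small bay, none on the bench, and the cup looked empty. I did not get an exact count of nuts in the cup beforehand. The held weight fell by roughly 1.4 N (noisy reading), which would fit five or six nuts.
- **Cup:** it stands on the mat with its rim centre at (596,45). The mat's centre is at about (597,46), so it is well within the 35 mm allowed.
- **Bystanders:** the discs, tape and hammer looked unmoved in the pictures; I did not measure them.
- **Robot:** it was clear of everything, nearly still and reading no contact force. The highest contact force I saw was about 40 N at the wrist, setting the third tube down.

No check failed. The only disagreement was that the cup measured about 8 mm off the mat's centre at the start; I set it back closer to centre.

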